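# Fit nozzles to the dosing handsets

### The job

Get every dosing handset that is in the charging dock ready for work: pull it straight up out of its sprung catch, push its tapered nose firmly down into one of the nozzles in the nozzle box until the shoulder meets the nozzle's rim, so that friction alone brings the nozzle away with it, and stand it upright in a free hole of the low drip stand, nozzle resting by its flange on the stand. The stand is loose and may get knocked; leave the other things on the bench where they are.

Things in the scene. Friction and masses are not known exactly. Their poses are not given: they have to be found in the camera images.
- handset0: white round dosing handset, 122 mm long, about 0.11 kg, upright in a dock well at the start; may be absent. Origin at the lower end of its steel nose, z up its axis. Nose radius 6.9 mm at z = 4 mm (bevelled to 4.5 at the end), 7.2 mm at z = 24 mm; plug of radius 11 mm, z = 24 to 58 mm, with a catch groove at z = 33 to 43 mm; plain round grip of diameter 26 mm, z = 62 to 118 mm
- handset1: white round dosing handset, 122 mm long, about 0.11 kg, upright in a dock well at the start; may be absent. Origin at the lower end of its steel nose, z up its axis. Nose radius 6.9 mm at z = 4 mm (bevelled to 4.5 at the end), 7.2 mm at z = 24 mm; plug of radius 11 mm, z = 24 to 58 mm, with a catch groove at z = 33 to 43 mm; plain round grip of diameter 26 mm, z = 62 to 118 mm
- handset2: white round dosing handset, 122 mm long, about 0.11 kg, upright in a dock well at the start; may be absent. Origin at the lower end of its steel nose, z up its axis. Nose radius 6.9 mm at z = 4 mm (bevelled to 4.5 at the end), 7.2 mm at z = 24 mm; plug of radius 11 mm, z = 24 to 58 mm, with a catch groove at z = 33 to 43 mm; plain round grip of diameter 26 mm, z = 62 to 118 mm
- handset3: white round dosing handset, 122 mm long, about 0.11 kg, upright in a dock well at the start; may be absent. Origin at the lower end of its steel nose, z up its axis. Nose radius 6.9 mm at z = 4 mm (bevelled to 4.5 at the end), 7.2 mm at z = 24 mm; plug of radius 11 mm, z = 24 to 58 mm, with a catch groove at z = 33 to 43 mm; plain round grip of diameter 26 mm, z = 62 to 118 mm
- shoulder0 (a point): centre of handset0's flat shoulder (radius 11 mm) at the top of its nose, 24 mm above its origin, axes of the handset; meets the nozzle's rim when fully home
- shoulder1 (a point): centre of handset1's flat shoulder (radius 11 mm) at the top of its nose, 24 mm above its origin, axes of the handset; meets the nozzle's rim when fully home
- shoulder2 (a point): centre of handset2's flat shoulder (radius 11 mm) at the top of its nose, 24 mm above its origin, axes of the handset; meets the nozzle's rim when fully home
- shoulder3 (a point): centre of handset3's flat shoulder (radius 11 mm) at the top of its nose, 24 mm above its origin, axes of the handset; meets the nozzle's rim when fully home
- nozzle0: steel nozzle 76 mm long, 45 g, upright in a well of the nozzle box at the start, always present; any nozzle fits any handset. Origin at its lower end, z up. Stem of radius 4.5 mm, z = 0 to 46 mm; flange of radius 16 mm, z = 46 to 50 mm; cup of radius 11.8 mm up to z = 76 mm with a tapered socket open at the top (mouth radius 7.3 mm), the taper of the nose
- nozzle1: steel nozzle 76 mm long, 45 g, upright in a well of the nozzle box at the start, always present; any nozzle fits any handset. Origin at its lower end, z up. Stem of radius 4.5 mm, z = 0 to 46 mm; flange of radius 16 mm, z = 46 to 50 mm; cup of radius 11.8 mm up to z = 76 mm with a tapered socket open at the top (mouth radius 7.3 mm), the taper of the nose
- nozzle2: steel nozzle 76 mm long, 45 g, upright in a well of the nozzle box at the start, always present; any nozzle fits any handset. Origin at its lower end, z up. Stem of radius 4.5 mm, z = 0 to 46 mm; flange of radius 16 mm, z = 46 to 50 mm; cup of radius 11.8 mm up to z = 76 mm with a tapered socket open at the top (mouth radius 7.3 mm), the taper of the nose
- nozzle3: steel nozzle 76 mm long, 45 g, upright in a well of the nozzle box at the start, always present; any nozzle fits any handset. Origin at its lower end, z up. Stem of radius 4.5 mm, z = 0 to 46 mm; flange of radius 16 mm, z = 46 to 50 mm; cup of radius 11.8 mm up to z = 76 mm with a tapered socket open at the top (mouth radius 7.3 mm), the taper of the nose
- rim0 (a point): centre of nozzle0's rim, 76 mm above its origin, axes of the nozzle. The nose goes in freely until the shoulder is about 9 mm above the rim; then friction grips and it takes a steady push growing to 12 to 20 N to bring the shoulder onto the rim, where it stops hard; friction alone then carries the nozzle
- rim1 (a point): centre of nozzle1's rim, 76 mm above its origin, axes of the nozzle. The nose goes in freely until the shoulder is about 9 mm above the rim; then friction grips and it takes a steady push growing to 12 to 20 N to bring the shoulder onto the rim, where it stops hard; friction alone then carries the nozzle
- rim2 (a point): centre of nozzle2's rim, 76 mm above its origin, axes of the nozzle. The nose goes in freely until the shoulder is about 9 mm above the rim; then friction grips and it takes a steady push growing to 12 to 20 N to bring the shoulder onto the rim, where it stops hard; friction alone then carries the nozzle
- rim3 (a point): centre of nozzle3's rim, 76 mm above its origin, axes of the nozzle. The nose goes in freely until the shoulder is about 9 mm above the rim; then friction grips and it takes a steady push growing to 12 to 20 N to bring the shoulder onto the rim, where it stops hard; friction alone then carries the nozzle
- dock: fixed white charging dock, 60 x 200 x 62 mm (own x, y, z), origin under its centre. Four square wells 23.5 mm wide at own x = 0, y = -69, -23, 23, 69 mm; a handset's nose stands on the well floor, z = 6 mm. A sprung plunger behind each well snaps into the handset's groove: it takes a pull of 6 to 12 N straight up; loose after about 8 mm, clear after 60 mm
- nozzle_box: fixed grey box, 60 x 206 x 80 mm (own x, y, z), origin under its centre. Four square wells 35 mm wide at own x = 0, y = -69, -23, 23, 69 mm, floor at z = 6 mm; the nozzles stand in them, rims only 2 mm above the box's top, so a nozzle is drawn out (straight up, 76 mm to clear) by a handset pushed into it
- stand: loose low aluminium stand, 70 x 200 x 54 mm (own x, y, z), 1 kg, origin under its centre. Four square through holes 15.5 mm wide at own x = 0, y = -69, -23, 23, 69 mm, empty at the start. A nozzle's stem goes into a hole, its flange rests on the top face (z = 54 mm): nozzle origin then 8 mm, origin of the handset home in it 60 mm above the underside
- marker: marker pen lying on the bench, 135 mm long along its y; a bystander, origin at the centre of its underside
- ball_pen: ball pen lying on the bench, 145 mm long along its y; a bystander, origin at the centre of its underside
- bench_timer: flat bench timer, 66 x 62 x 18 mm; a bystander, origin at the centre of its underside
- serum_bottle: small white bottle, 40 mm across, 70 mm high; a bystander, origin at the centre of its underside
- reagent_bottle: small brown bottle, 42 mm across, 75 mm high; a bystander, origin at the centre of its underside

How it is judged:
By the outcome, as a careful person would: the job done as asked, in the order asked, and still so for the second after the job is handed in, with the robot touching nothing.
Of handset0, handset1, handset2, handset3 only 3 to 4 are there at a start; the rules pass over those that are not, and their reading is None.
At some moment in a run one of stand may be knocked a few centimetres aside while the robot is not near it.
It also fails if it takes over 210 s, if anything falls off the work surface, if the arm or the gripper's body presses on something with over 40 N, if the wrist force passes 120 N, or if a joint passes its speed limit or range.

### The arm

A 6-joint arm with a two-finger parallel gripper is mounted at the origin on a cart in front of the work surface, level with it; the furniture and walls round the work are solid. World frame = base frame: x ahead of the robot, y to its left, z up, the work surface at z = 0. Lengths are in mm, angles in rad, forces in N, time in s.
With the tool pointing down it reaches from about 250 to 800 mm from the base axis. Payload 3.9 kg.
Tool frame: the origin (TCP) lies at the very end of the fingers, on their centre line; the grasp point (between the pads) lies 19 mm behind it; z points along the fingers, x is the direction in which the jaws open and shut, and the axes are right-handed (so a half turn about z gives the same grasp; the last joint's range is limited). The gripper opens to 85 mm and grips with 20 to 120 N. Pads are 22 mm wide; open, the fingers measure 114 mm over their backs; the gripper's body (76 mm by 85 mm) begins 54 mm behind the grasp point. The pads swing forward as they close: fully open they stand 13 mm farther back than shut.
Start: joints at [1.13, 0.26, -0.138, 1.173, 0, 1.571], TCP at [223.992, 474.808, 211.004] pointing down, gripper open.
Joint ranges: [-2.78, 2.78], [-0.83, 1.72], [-1.28, 1.37], [-1.9, 2.12], [-1.57, 1.48], [-3.14, 3.14]. Speed limits (rad/s): [2.57, 2.57, 3.14, 3.14, 3.14, 3.14].

### API

Orientations are given as a unit quaternion [w, x, y, z].
In Python, from workcell import observe, snapshot, finish_job gives the robot as it stands.
- The arm moves only by the tool jog_arm, never from a script. Its argument "plan" is a list of rows, each an object of numbers: "x", "y", "z": the shift along the world's x, y, z in m; "rx", "ry", "rz": the turn, a rotation vector about the world's x, y, z in rad. A call has 1 to 10 rows; each row shifts and turns the pose as measured when the row begins; what a row does not reach is not made up. A row lasts 1/12 s, in which the tool goes at most 41.7 mm and 7.16 degrees, less where a joint would pass 70% of its speed; a pose out of reach is approached as far as the arm can. A call with a gripper value outside its range is refused whole. "grip" is the finger opening in m, from 0 to 0.0854, set as the call begins (left out, the last holds). The fingers move at their own pace and stop on an object; "squeeze" is the grip in N (left out, the last holds). Time passes only in rows, so rows that do not move let the fingers close. It gives the time, the measured TCP pose, the force and the opening at its end, in the units of the state.
- observe(): the state, without advancing time (a new reading comes with each control period).
- snapshot(name): name is "scene" or "top"; returns a dict with "pixels" (420x560x3 uint8, red, green, blue), "z_map" (420x560 float32, mm along the optical axis (not along the pixel's ray), 0 where there is no reading), "camera_matrix" (3x3 intrinsics, pixels), "rvec" (rotation vector, rad) and "tvec" (3), from world to camera coordinates, as OpenCV has them. Camera axes: x right, y down, z forward; pixel columns grow to the right and rows downward; lengths in mm; the calibration is good to about 2 mm. A picture is of the moment at which its call begins.
- finish_job(): hands the job in, once; it reports no verdict.
The state is a dict: "t": time; "qpos": joint angles; "dq": joint speeds; "tau": joint torques, N m; "ee_pos": TCP position; "tcp_rot": TCP orientation; "force": force on the tool from outside, world axes, zero at the start; "wrist_torque": the same for the moment, N m; "width": opening from 0.0 (shut) to 1.0 (fully open).
Only numpy, scipy, OpenCV 4.12 (cv2) and the standard library are available. Lean on these libraries where they do the work, as an engineer would, in place of code of your own. Each camera call takes 0.05 s, during which the arm holds its last target. There are 200 camera calls.

## Working session

There is one attempt and no reset: what is moved stays moved. The work goes in short steps, Python scripts to look and compute and a tool call to move; the robot and the scene stay as the last step left them, time stands still between calls to the robot, and variables do not carry over. Pictures are saved under pics/ and viewed, about 12 in all and at most 16, crops included, and the job is handed in when it is done.

Besides the shell and the picture viewer there is one more tool, called after ">>>" by a JSON object that holds its "fn" and its "kwargs". jog_arm: Moves the arm, as the interface text tells. Its arguments: {"type":"object","properties":{"plan":{"type":"array"},"grip":{"type":"number"},"squeeze":{"type":"number"}},"required":["plan"]}

```bash
ls; mkdir -p pics
cat > h.py <<'E'
import numpy as np, cv2
from workcell import observe, snapshot, finish_job
def snap(n):
    s=snapshot(n); s['R']=cv2.Rodrigues(np.array(s['rvec'],float))[0]; s['t']=np.array(s['tvec'],float).ravel(); s['K']=np.array(s['camera_matrix'],float); return s
def cast(s,u,v,z):
    d=s['R'].T@np.linalg.solve(s['K'],[u,v,1.]); c=-s['R'].T@s['t']; return c+d*(z-c[2])/d[2]
def cloud(s):
    Z=s['z_map']; v,u=np.mgrid[:Z.shape[0],:Z.shape[1]]
    p=np.stack([(u-s['K'][0,2])/s['K'][0,0]*Z,(v-s['K'][1,2])/s['K'][1,1]*Z,Z],-1)
    w=(p-s['t'])@s['R']; w[Z==0]=np.nan; return w
def save(s,f,crop=None,k=1):
    im=s['pixels'][:,:,::-1]
    if crop: u0,v0,u1,v1=crop; im=im[v0:v1,u0:u1]
    cv2.imwrite('pics/'+f,cv2.resize(im,None,fx=k,fy=k,interpolation=cv2.INTER_CUBIC))
E
python3 - <<'E'
from h import *
o=observe();print(o)
for n in('scene','top'):
    s=snap(n);save(s,n+'0.png');print(n,s['K'].tolist(),(-s['R'].T@s['t']).round(),s['R'].round(2).tolist())
E
```

```text
pics
{'t': 0.0, 'qpos': array([ 1.13002934e+00,  2.60687322e-01, -1.39369818e-01,  1.17269379e+00,
        9.81878072e-06,  1.57079414e+00]), 'dq': array([-0.00060478, -0.00205892,  0.00083985,  0.00068022,  0.00082127,
       -0.00052899]), 'tau': array([ 3.19132014e-03, -4.05673850e+01,  2.53924906e+01,  1.89452036e-02,
        2.60015258e-04,  8.01222022e-07]), 'ee_pos': array([223.67328959, 474.17538216, 210.16292115]), 'tcp_rot': array([ 5.19128596e-04,  8.44579759e-01,  5.35428871e-01, -8.28040938e-04]), 'force': array([-1.24206876,  0.75587574, -0.20768286]), 'wrist_torque': array([-0.01603704, -0.00432692,  0.01446671]), 'width': 1.0002542798730905}
scene [[431.8131879242902, 0.0, 278.64132223649267], [0.0, 431.8131879242902, 213.5949702621175], [0.0, 0.0, 1.0]] [ -88. -525.  772.] [[0.67, -0.75, -0.01], [-0.5, -0.43, -0.75], [0.55, 0.5, -0.66]]
top [[380.1222015661254, 0.0, 283.5457943063024], [0.0, 380.1222015661254, 215.50612713135735], [0.0, 0.0, 1.0]] [ 306.    4. 1153.] [[-0.01, -1.0, 0.0], [-0.98, 0.01, -0.18], [0.18, -0.01, -0.98]]
```

View pics/scene0.png

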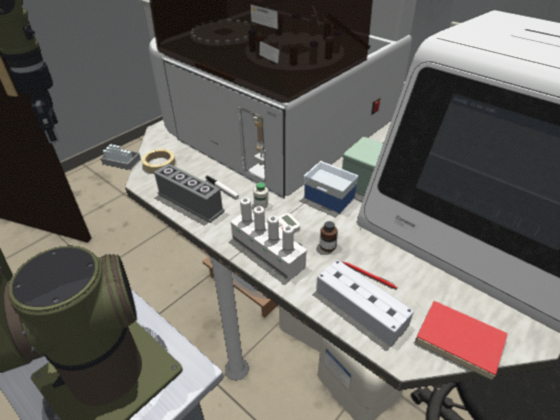

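View pics/top0.png

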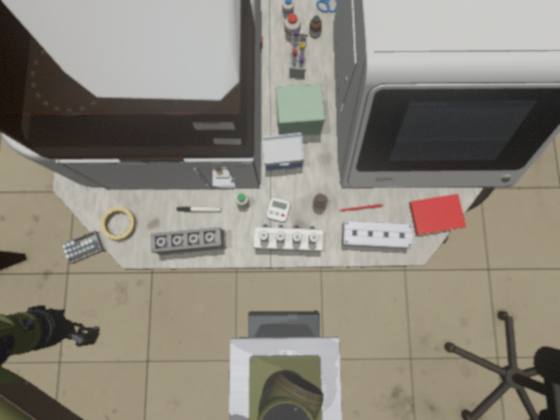

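The scene view shows the nozzle box at about (188,190), the dock with four handsets at (268,235), and the stand at (363,298). In the top view they are at (187,241), (288,238) and (377,234).

```bash
cat > m.py <<'E'
from h import *
def run():
    for n in('top','scene'):
        s=snap(n);w=cloud(s);print(n)
        reg=(w[...,0]>180)&(w[...,0]<420)&(abs(w[...,1])<480)
        def comps(lo,hi,mn,ylo,yhi):
            m=(reg&(w[...,2]>lo)&(w[...,2]<hi)&(w[...,1]>ylo)&(w[...,1]<yhi)).astype(np.uint8)
            k,l,st,c=cv2.connectedComponentsWithStats(m,connectivity=8)
            return [w[l==i] for i in range(1,k) if st[i,4]>=mn]
        for name,lo,hi,mn,y0,y1 in(('hand',122,136,8,-300,420),('dock',58,66,60,-140,140),('box',76,86,60,140,480),('stand',49,59,60,-400,-80)):
            for p in comps(lo,hi,mn,y0,y1):
                r=cv2.minAreaRect(p[:,:2].astype(np.float32)); print(name,len(p),p.mean(0).round(1),'mid',((p.max(0)+p.min(0))/2).round(1),'rect',np.round(r[0],1),np.round(r[1],1),round(r[2],1))
if __name__=='__main__': run()
E
python3 m.py
python3 - <<'E'
from h import *
s=snap('top');save(s,'t1.png',(130,190,430,270),2.6)
s=snap('scene');save(s,'s1.png',(140,140,440,350),2.6)
E
```

```text
top
dock 336 [412.1 -24.3  61.7] mid [411.3 -13.6  62. ] rect [411.6 -13.6] [199.1  17.4] 89.8
box 234 [411.3 286.8  79.3] mid [410.  275.5  81. ] rect [410.4 275.5] [ 19.9 195.2] 0.2
stand 202 [ 414.9 -302.    53.8] mid [ 413.3 -288.2   54. ] rect [ 413.8 -288.1] [169.1  11.8] 89.1
scene
hand 13 [418.5 -36.3 125. ] mid [418.3 -36.3 126.1] rect [418.3 -36.3] [14.3  2.8] 88.2
hand 21 [417.2 -82.2 125.7] mid [416.6 -81.7 126.1] rect [416.5 -81.6] [13.7  5.7] 84.3
dock 502 [409.7 -25.3  61.5] mid [408.8 -11.1  61.7] rect [408.8 -11.1] [ 21.8 200.1] 0.0
box 251 [409.3 286.6  79.4] mid [407.8 278.8  79.8] rect [410.3 278.8] [ 23.4 201.5] 1.7
stand 531 [ 413.2 -293.2   53. ] mid [ 411.6 -274.6   53.2] rect [ 413.9 -274.5] [197.5  16.4] 88.5
```

View pics/t1.png

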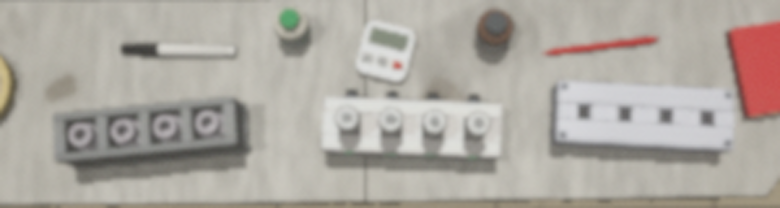

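View pics/s1.png

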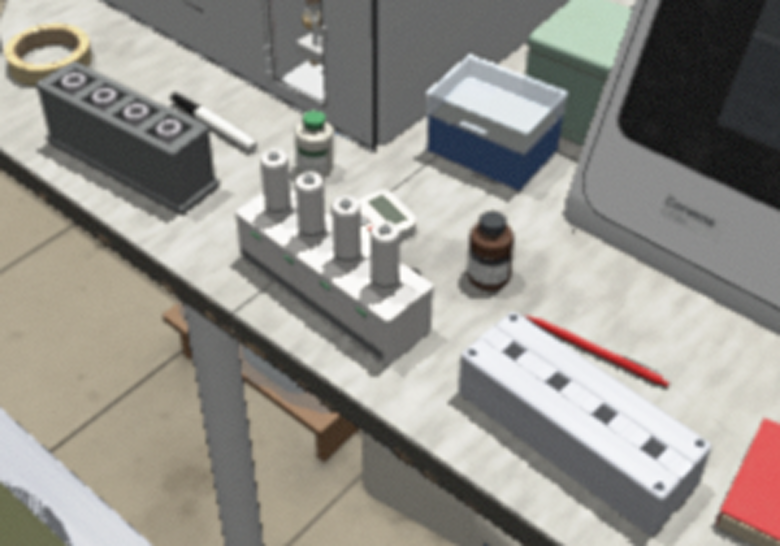

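The crops show four nozzles, four handsets and four empty stand holes, all clearly visible. I'll extend the region, which was clipped in x, and fit.

```bash
sed -i 's/<420)&(abs/<520)\&(abs/' m.py; python3 m.py
cat > b.py <<'E'
from h import *
# dark blobs inside given world rect at plane z
def dark(s,z,x0,x1,y0,y1,amin=4,amax=60,thr=None):
    g=cv2.cvtColor(s['pixels'],cv2.COLOR_RGB2GRAY)
    K,R,t=s['K'],s['R'],s['t']
    poly=np.array([[x0,y0,z],[x0,y1,z],[x1,y1,z],[x1,y0,z]],float)
    uv=cv2.projectPoints(poly,s['rvec'],t,K,None)[0].reshape(-1,2)
    mask=np.zeros_like(g);cv2.fillPoly(mask,[np.round(uv).astype(int)],1)
    bh=cv2.morphologyEx(g,cv2.MORPH_BLACKHAT,np.ones((13,13),np.uint8))*mask
    if thr is None: thr=bh[mask>0].max()*0.5
    k,l,st,c=cv2.connectedComponentsWithStats((bh>thr).astype(np.uint8))
    out=[]
    for i in range(1,k):
        if amin<=st[i,4]<=amax:
            vv,uu=np.nonzero(l==i);wt=bh[l==i].astype(float)
            u,v=(uu*wt).sum()/wt.sum(),(vv*wt).sum()/wt.sum()
            out.append((st[i,4],round(u,1),round(v,1),cast(s,u,v,z)[:2].round(1)))
    return sorted(out,key=lambda a:-a[3][1])
if __name__=='__main__':
    for n in('top','scene'):
        s=snap(n);print(n)
        for nm,a in(('hand',(128,405,460,-110,90)),('box',(82,400,470,180,390)),('stand',(54,412,462,-390,-180))):
            print(nm);[print('  ',*b) for b in dark(s,*a)]
E
python3 b.py
```

```text
top
hand 68 [436.6  54.  127.7] mid [436.7  53.9 127.9] rect [436.8  53.9] [22. 22.] 0.6
hand 68 [434.1   7.9 127.8] mid [435.2   7.6 127.7] rect [435.2   7.6] [21.8 25. ] 89.6
hand 73 [431.7 -37.7 127.6] mid [431.7 -37.2 128.1] rect [432.6 -38. ] [23.1 25.5] 43.1
hand 69 [429.4 -83.2 128.3] mid [430.1 -83.4 128.4] rect [429.2 -83. ] [24.3 22.2] 63.2
dock 982 [433.2 -14.2  61.7] mid [434.4 -14.1  62. ] rect [434.9 -14.6] [198.9  59.9] 86.9
box 682 [433.  277.7  79.2] mid [433.5 276.3  80.9] rect [433.3 277. ] [ 54.3 200.2] 5.1
stand 1477 [ 445.9 -276.2   53.9] mid [ 445.8 -275.9   54. ] rect [ 446.5 -276.3] [198.   70.1] 86.4
scene
hand 72 [432.3  53.8 127.1] mid [434.2  54.2 127.4] rect [433.3  54.6] [21.7 23.9] 49.9
hand 78 [430.7   8.2 127.3] mid [431.6   9.7 127.5] rect [431.2   9.6] [24.2 24. ] 70.0
hand 79 [427.4 -38.1 127.3] mid [428.9 -36.9 127.3] rect [428.8 -36.6] [23.7 23.1] 14.1
hand 89 [425.4 -83.7 127.4] mid [426.4 -82.6 127.6] rect [427.2 -82. ] [23.8 24.2] 44.9
dock 935 [421.8 -28.   61.4] mid [430.7 -13.3  62. ] rect [432.4 -12.9] [201.   61.4] 87.3
box 779 [429.8 27
[... 860 characters left out ...]
 355.8 245.7 [ 412.  -211.5]
   22 369.9 233.1 [ 448.3 -254.4]
   20 385.6 234.0 [ 445.3 -300. ]
   20 401.5 235.0 [ 442.  -346.4]
scene
hand
   20 234.8 197.0 [427.3  82.4]
   8 244.9 199.9 [435.3  56.8]
   9 258.4 208.9 [432.7  10.6]
   10 272.5 218.2 [430.3 -35.1]
   11 287.6 228.1 [428.2 -81.4]
box
   8 152.8 168.6 [401.9 385.6]
   16 172.5 162.1 [457.  369.4]
   7 185.7 176.0 [439.5 289.9]
   4 198.3 182.0 [444.2 243.9]
   27 210.1 180.8 [468.4 224.4]
   8 210.9 188.1 [448.6 198.9]
stand
   12 320.6 280.2 [ 411.5 -189.2]
   34 337.3 274.4 [ 447.9 -206.8]
   39 354.1 286.2 [ 444.9 -252.3]
   44 372.0 298.7 [ 441.9 -298.2]
   48 390.9 311.8 [ 439.2 -343.9]
   4 393.3 326.3 [ 412.8 -364.8]
```

>>> {"fn": "jog_arm", "kwargs": {"plan": [{"x": 0.02, "y": -0.035, "rz": -0.11}, {"x": 0.02, "y": -0.035, "rz": -0.11}, {"x": 0.02, "y": -0.035, "rz": -0.11}, {"x": 0.02, "y": -0.035, "rz": -0.11}, {"x": 0.02, "y": -0.035, "rz": -0.11}, {"x": 0.02, "y": -0.035, "rz": -0.11}, {"x": 0.02, "y": -0.035, "rz": -0.11}, {"x": 0.02, "y": -0.035, "rz": -0.11}, {"x": 0.02, "y": -0.035, "rz": -0.11}, {"x": 0.02, "y": -0.035, "rz": -0.11}], "grip": 0.05, "squeeze": 90}}

```text
invalid input at $.plan[0]: expected keys x, y, z, rx, ry, rz
```

>>> {"fn": "jog_arm", "kwargs": {"plan": [{"x": 0.02, "y": -0.035, "z": 0, "rx": 0, "ry": 0, "rz": -0.11}, {"x": 0.02, "y": -0.035, "z": 0, "rx": 0, "ry": 0, "rz": -0.11}, {"x": 0.02, "y": -0.035, "z": 0, "rx": 0, "ry": 0, "rz": -0.11}, {"x": 0.02, "y": -0.035, "z": 0, "rx": 0, "ry": 0, "rz": -0.11}, {"x": 0.02, "y": -0.035, "z": 0, "rx": 0, "ry": 0, "rz": -0.11}, {"x": 0.02, "y": -0.035, "z": 0, "rx": 0, "ry": 0, "rz": -0.11}, {"x": 0.02, "y": -0.035, "z": 0, "rx": 0, "ry": 0, "rz": -0.11}, {"x": 0.02, "y": -0.035, "z": 0, "rx": 0, "ry": 0, "rz": -0.11}, {"x": 0.02, "y": -0.035, "z": 0, "rx": 0, "ry": 0, "rz": -0.11}, {"x": 0.02, "y": -0.035, "z": 0, "rx": 0, "ry": 0, "rz": -0.11}], "grip": 0.05, "squeeze": 90}}

```text
t: 1.33
ee_pos: [426.1, 120.0, 212.0]
tcp_rot: [-0.002, 1.0, -0.002, 0.005]
force: [-0.1, 0.3, 0.1]
width: 0.586
```

>>> {"fn": "jog_arm", "kwargs": {"plan": [{"x": 0.005, "y": -0.033, "z": -0.01, "rx": -0.004, "ry": 0.01, "rz": 0.004}, {"x": 0.004, "y": -0.032, "z": -0.02, "rx": 0, "ry": 0, "rz": 0}, {"x": 0, "y": 0, "z": 0, "rx": 0, "ry": 0, "rz": 0}]}}

```text
t: 1.58
ee_pos: [440.9, 46.3, 182.9]
tcp_rot: [0.001, 1.0, -0.007, 0.004]
force: [-0.5, 1.1, 0.2]
width: 0.589
```

```bash
cat > e.py <<'E'
import sys
from h import *
from scipy.spatial.transform import Rotation as Ro
def err(tx=None,ty=None,tz=None):
    o=observe();p=o['ee_pos'];q=o['tcp_rot']
    r=(Ro.from_quat([1,0,0,0])*Ro.from_quat([q[1],q[2],q[3],q[0]]).inv()).as_rotvec()
    print('t',round(o['t'],2),'pos',p.round(1),'F',o['force'].round(1),'w',round(o['width']*85.4,1),'rotcorr',r.round(4))
if __name__=='__main__': err()
E
python3 - <<'E'
from e import *
err()
s=snap('scene');save(s,'s2.png',(200,120,400,280),4)
s=snap('top');save(s,'t2.png',(200,160,400,290),4)
E
```

```text
t 1.58 pos [440.9  46.3 182.9] F [-0.5  1.1  0.2] w 50.3 rotcorr [0.0021 0.0084 0.0133]
```

View pics/s2.png

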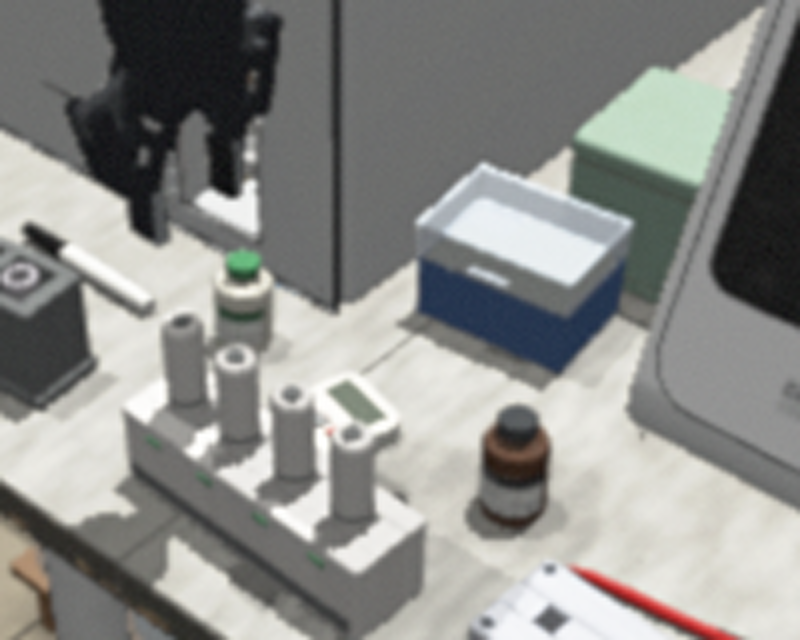

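The gripper is above the handset row with its jaws open along x. The handset tops are clear of it.

>>> {"fn": "jog_arm", "kwargs": {"plan": [{"x": -0.006, "y": 0.0084, "z": 0, "rx": 0.002, "ry": 0.008, "rz": 0.013}, {"x": 0, "y": 0, "z": 0, "rx": 0, "ry": 0, "rz": 0}, {"x": 0, "y": 0, "z": 0, "rx": 0, "ry": 0, "rz": 0}, {"x": 0, "y": 0, "z": -0.025, "rx": 0, "ry": 0, "rz": 0}, {"x": 0, "y": 0, "z": -0.015, "rx": 0, "ry": 0, "rz": 0}, {"x": 0, "y": 0, "z": 0, "rx": 0, "ry": 0, "rz": 0}, {"x": 0, "y": 0, "z": 0, "rx": 0, "ry": 0, "rz": 0}]}}

```text
t: 2.27
ee_pos: [437.2, 67.6, 148.6]
tcp_rot: [-0.004, 1.0, 0.009, 0.006]
force: [0.2, -0.5, 0.5]
width: 0.585
```

```bash
python3 e.py
```

```text
t 2.27 pos [437.2  67.6 148.6] F [ 0.2 -0.5  0.5] w 50.0 rotcorr [-0.0072  0.0111 -0.0183]
```

>>> {"fn": "jog_arm", "kwargs": {"plan": [{"x": 0, "y": 0, "z": 0, "rx": 0, "ry": 0, "rz": 0}]}}

```text
t: 2.35
ee_pos: [437.1, 68.5, 149.1]
tcp_rot: [-0.004, 1.0, 0.01, 0.006]
force: [-0.2, 0.3, 0.2]
width: 0.589
```

>>> {"fn": "jog_arm", "kwargs": {"plan": [{"x": 0, "y": -0.01, "z": 0, "rx": -0.007, "ry": 0.011, "rz": -0.018}]}}

```text
t: 2.43
ee_pos: [437.2, 59.5, 150.0]
tcp_rot: [-0.0, 1.0, 0.002, 0.0]
force: [-0.0, -0.4, -0.1]
width: 0.59
```

>>> {"fn": "jog_arm", "kwargs": {"plan": [{"x": 0, "y": 0, "z": 0, "rx": 0, "ry": 0, "rz": 0}]}}

```text
t: 2.52
ee_pos: [438.0, 58.8, 150.9]
tcp_rot: [0.0, 1.0, 0.002, 0.001]
force: [1.0, -0.0, -0.0]
width: 0.584
```

>>> {"fn": "jog_arm", "kwargs": {"plan": [{"x": 0, "y": 0, "z": 0, "rx": 0, "ry": 0, "rz": 0}]}}

```text
t: 2.6
ee_pos: [438.6, 58.7, 151.6]
tcp_rot: [0.0, 1.0, 0.001, 0.001]
force: [0.5, 0.9, -0.1]
width: 0.583
```

>>> {"fn": "jog_arm", "kwargs": {"plan": [{"x": 0, "y": 0, "z": 0, "rx": 0, "ry": 0, "rz": 0}]}}

```text
t: 2.68
ee_pos: [439.3, 58.5, 152.2]
tcp_rot: [0.0, 1.0, 0.001, 0.002]
force: [-0.1, 0.3, -0.8]
width: 0.591
```

```bash
python3 e.py
```

```text
t 2.68 pos [439.3  58.5 152.2] F [-0.1  0.3 -0.8] w 50.5 rotcorr [ 0.     0.004 -0.002]
```

>>> {"fn": "jog_arm", "kwargs": {"plan": [{"x": -0.005, "y": -0.004, "z": -0.01, "rx": 0, "ry": 0.004, "rz": -0.002}, {"x": -0.0007, "y": 0, "z": -0.01, "rx": 0, "ry": 0, "rz": 0}, {"x": -0.0007, "y": 0, "z": -0.006, "rx": 0, "ry": 0, "rz": 0}, {"x": -0.0007, "y": 0, "z": -0.001, "rx": 0, "ry": 0, "rz": 0}]}}

```text
t: 3.02
ee_pos: [432.5, 53.4, 124.2]
tcp_rot: [-0.0, 1.0, -0.001, 0.001]
force: [-0.5, -0.4, 0.2]
width: 0.582
```

Run:
```python
from e import *
err()
s=snap('scene');save(s,'s3.png',(210,140,330,240),6)
```

```text
t 3.02 pos [432.5  53.4 124.2] F [-0.5 -0.4  0.2] w 49.7 rotcorr [-0.0001  0.0025  0.0015]
```

View pics/s3.png

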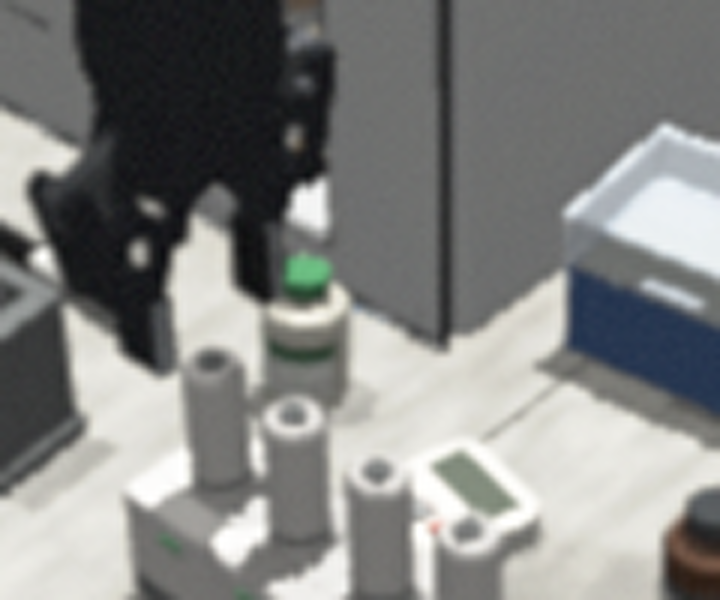

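The open fingers straddle the first handset's top: the tips are at about (150,365) and (255,295) in the crop, the top at (212,360). I'll continue down.

>>> {"fn": "jog_arm", "kwargs": {"plan": [{"x": 0.001, "y": 0.001, "z": -0.01, "rx": 0, "ry": 0.002, "rz": 0.001}, {"x": 0, "y": 0, "z": -0.01, "rx": 0, "ry": 0, "rz": 0}, {"x": 0, "y": 0, "z": -0.01, "rx": 0, "ry": 0, "rz": 0}, {"x": 0, "y": 0, "z": -0.008, "rx": 0, "ry": 0, "rz": 0}, {"x": 0, "y": 0, "z": -0.004, "rx": 0, "ry": 0, "rz": 0}, {"x": -0.0007, "y": 0, "z": -0.001, "rx": 0, "ry": 0, "rz": 0}, {"x": -0.0007, "y": 0, "z": -0.0007, "rx": 0, "ry": 0, "rz": 0}]}}

```text
t: 3.65
ee_pos: [432.3, 54.5, 76.9]
tcp_rot: [-0.0, 1.0, -0.0, 0.0]
force: [-0.3, -0.0, -0.7]
width: 0.586
```

```bash
python3 e.py
```

```text
t 3.65 pos [432.3  54.5  76.9] F [-0.3 -0.  -0.7] w 50.0 rotcorr [-0.0003  0.0005  0.0004]
```

>>> {"fn": "jog_arm", "kwargs": {"plan": [{"x": 0.0015, "y": 0, "z": -0.0005, "rx": 0, "ry": 0, "rz": 0}, {"x": -0.0005, "y": 0, "z": -0.0005, "rx": 0, "ry": 0, "rz": 0}, {"x": -0.0005, "y": 0, "z": -0.0005, "rx": 0, "ry": 0, "rz": 0}, {"x": -0.0005, "y": 0, "z": -0.0005, "rx": 0, "ry": 0, "rz": 0}, {"x": -0.0005, "y": 0, "z": -0.0005, "rx": 0, "ry": 0, "rz": 0}, {"x": -0.0005, "y": 0, "z": -0.0005, "rx": 0, "ry": 0, "rz": 0}], "grip": 0.015, "squeeze": 90}}

```text
t: 4.15
ee_pos: [435.4, 54.7, 76.7]
tcp_rot: [-0.0, 1.0, -0.0, 0.004]
force: [0.7, -0.6, 4.9]
width: 0.276
```

>>> {"fn": "jog_arm", "kwargs": {"plan": [{"x": 0, "y": 0, "z": 0, "rx": 0, "ry": 0, "rz": 0}, {"x": 0, "y": 0, "z": 0, "rx": 0, "ry": 0, "rz": 0}]}}

```text
t: 4.32
ee_pos: [435.4, 54.7, 76.7]
tcp_rot: [-0.0, 1.0, -0.0, 0.005]
force: [0.8, -0.1, 0.7]
width: 0.277
```

```bash
python3 e.py
```

```text
t 4.32 pos [435.4  54.7  76.7] F [ 0.8 -0.1  0.7] w 23.7 rotcorr [-0.0005  0.0091  0.0005]
```

>>> {"fn": "jog_arm", "kwargs": {"plan": [{"x": 0, "y": 0, "z": 0.004, "rx": 0, "ry": 0, "rz": 0}, {"x": 0, "y": 0, "z": 0.006, "rx": 0, "ry": 0, "rz": 0}, {"x": 0, "y": 0, "z": 0.008, "rx": 0, "ry": 0, "rz": 0}, {"x": 0, "y": 0, "z": 0.008, "rx": 0, "ry": 0, "rz": 0}, {"x": 0, "y": 0, "z": 0.012, "rx": 0, "ry": 0, "rz": 0}, {"x": 0, "y": 0, "z": 0.012, "rx": 0, "ry": 0, "rz": 0}]}}

```text
t: 4.82
ee_pos: [432.8, 54.4, 127.6]
tcp_rot: [0.0, 1.0, -0.0, 0.001]
force: [0.9, 0.2, -0.3]
width: 0.272
```

```bash
python3 e.py
```

```text
t 4.82 pos [432.8  54.4 127.6] F [ 0.9  0.2 -0.3] w 23.2 rotcorr [0.0001 0.0028 0.0005]
```

>>> {"fn": "jog_arm", "kwargs": {"plan": [{"x": 0, "y": 0, "z": 0.015, "rx": 0, "ry": 0.003, "rz": 0}, {"x": 0.001, "y": 0.01, "z": 0.015, "rx": 0, "ry": 0, "rz": 0}, {"x": 0.001, "y": 0.02, "z": 0.01, "rx": 0, "ry": 0, "rz": 0}, {"x": 0.001, "y": 0.03, "z": 0.005, "rx": 0, "ry": 0, "rz": 0}, {"x": 0.001, "y": 0.03, "z": 0, "rx": 0, "ry": 0, "rz": 0}, {"x": 0.001, "y": 0.02, "z": 0, "rx": 0, "ry": 0, "rz": 0}, {"x": 0.001, "y": 0.015, "z": 0, "rx": 0, "ry": 0, "rz": 0}, {"x": 0, "y": 0.01, "z": 0, "rx": 0, "ry": 0, "rz": 0}, {"x": -0.0007, "y": 0.003, "z": -0.0007, "rx": 0, "ry": 0, "rz": 0}, {"x": -0.0007, "y": 0, "z": -0.0007, "rx": 0, "ry": 0, "rz": 0}]}}

```text
t: 5.65
ee_pos: [430.2, 197.1, 184.4]
tcp_rot: [-0.001, 1.0, -0.002, -0.002]
force: [0.9, -0.1, -1.0]
width: 0.274
```

Run:
```python
from e import *
err()
s=snap('scene');save(s,'s4.png',(140,90,280,210),5.5)
s=snap('top');save(s,'t4.png',(130,170,270,275),5.5)
```

```text
t 5.65 pos [430.2 197.1 184.4] F [ 0.9 -0.1 -1. ] w 23.4 rotcorr [-0.0015 -0.0049  0.0037]
```

View pics/s4.png

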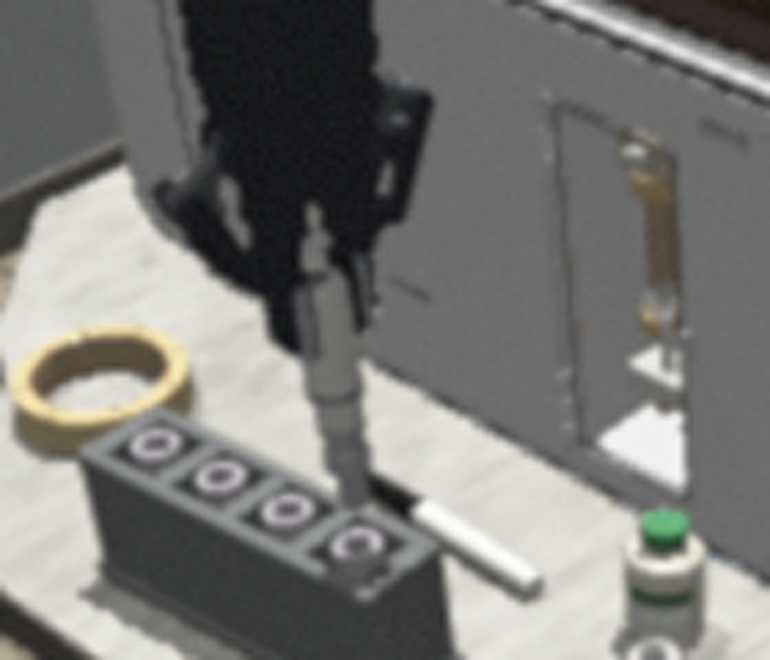

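The scene crop shows the handset held upright over the box. The nose end is at (355,500) in the crop and the nozzle rims are at (155,445), (220,478), (289,512) and (358,545). I'll fit the rims in the start images.

Run:
```python
from e import *
s=snap('scene')
for u,v in((155,445),(220,478),(289,512),(358,545)): print('scene rim eye',cast(s,u/5.5+140,v/5.5+90,82)[:2].round(1))
print('nose',cast(s,355/5.5+140,500/5.5+90,113.7)[:2].round(1))
for n,z in(('scene',82),('top',82)):
    s=snap(n);g=cv2.GaussianBlur(cv2.imread(f'pics/{n}0.png',0),(0,0),1.2).astype(np.float32)
    uv=cv2.projectPoints(np.array([[425.7,346.3,z],[429.9,300.5,z],[434.1,254.7,z],[438.3,208.9,z]],float),s['rvec'],s['t'],s['K'],None)[0].reshape(-1,2)
    raw=cv2.imread(f'pics/{n}0.png',0)
    for u,v in uv:
        r=7;U,V=int(round(u)),int(round(v));p=raw[V-r:V+r+1,U-r:U+r+1]
        m=(p>np.percentile(p,72)).astype(np.uint8)
        k,l,st,c=cv2.connectedComponentsWithStats(m,connectivity=8);
        i=1+np.argmin(np.linalg.norm(c[1:]-r,axis=1)+ (st[1:,4]<12)*99)
        x,y,w,h,a=st[i];cu,cv_=U-r+x+(w-1)/2,V-r+y+(h-1)/2
        print(n,a,w,h,cast(s,cu,cv_,z)[:2].round(1),'cent',cast(s,U-r+c[i][0],V-r+c[i][1],z)[:2].round(1))
```

```text
scene rim eye [423.  344.8]
scene rim eye [426.8 298.5]
scene rim eye [431.3 251.7]
scene rim eye [436.1 207.3]
nose [433.2 200.1]
scene 22 9 5 [425.3 348.6] cent [424.5 348.8]
scene 25 8 5 [428.6 302.7] cent [428. 302.]
scene 24 9 5 [433.4 256.5] cent [432.4 256.9]
scene 33 9 6 [435.9 211.3] cent [436.7 210.5]
top 44 8 8 [426.7 345.4] cent [426.8 344.9]
top 48 11 9 [430.5 296.2] cent [431.9 296.9]
top 56 12 10 [437.1 249.8] cent [436.4 249.1]
top 53 11 8 [439.5 203.2] cent [439.7 203.1]
```

View pics/t4.png

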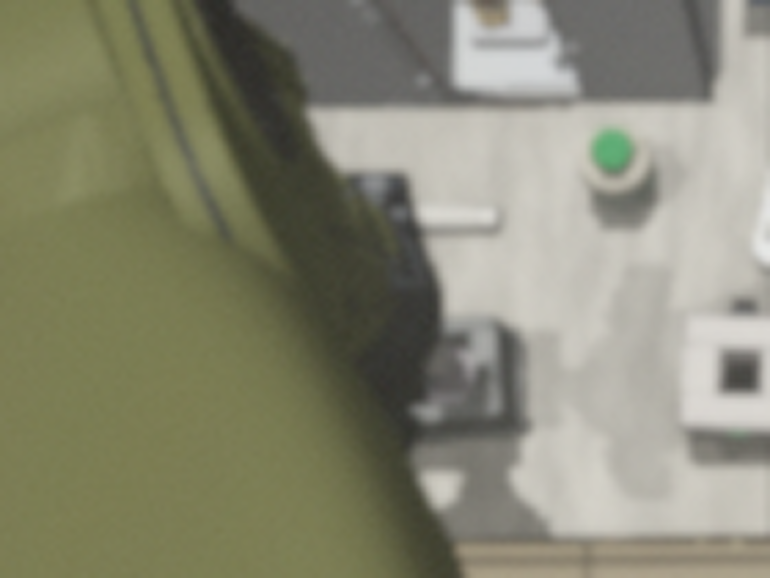

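The top view is blocked by the arm here. I'll use the combined estimate, rim at about (438, 208.5).

>>> {"fn": "jog_arm", "kwargs": {"plan": [{"x": 0.0065, "y": 0.0105, "z": 0, "rx": -0.0015, "ry": -0.005, "rz": 0.004}, {"x": 0.001, "y": 0, "z": -0.008, "rx": 0, "ry": 0, "rz": 0}, {"x": 0, "y": 0, "z": -0.008, "rx": 0, "ry": 0, "rz": 0}, {"x": -0.0005, "y": 0, "z": -0.003, "rx": 0, "ry": 0, "rz": 0}, {"x": -0.0005, "y": 0, "z": -0.001, "rx": 0, "ry": 0, "rz": 0}]}}

```text
t: 6.32
ee_pos: [438.4, 205.6, 161.9]
tcp_rot: [0.0, 1.0, -0.003, 0.0]
force: [-0.2, -0.0, -0.9]
width: 0.277
```

Run:
```python
from e import *
err()
s=snap('scene');save(s,'s5.png',(160,130,240,210),7)
```

```text
t 6.32 pos [438.4 205.6 161.9] F [-0.2 -0.  -0.9] w 23.7 rotcorr [0.0006 0.0007 0.0053]
```

View pics/s5.png

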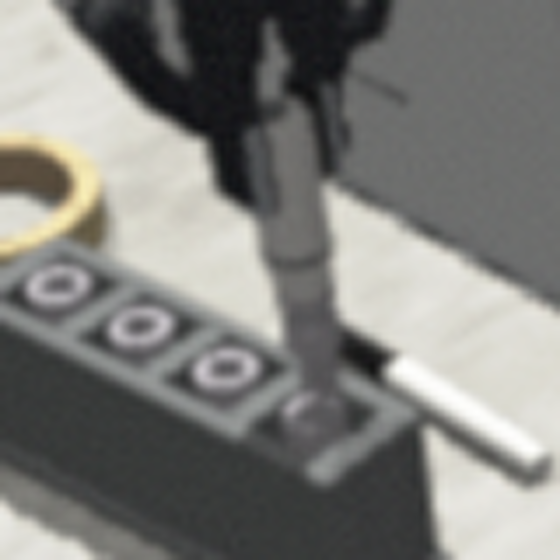

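The nose end is at about (318,412) in the crop and the rim centre, extrapolated, at (310,412). That is about 3 mm short in y, which agrees with my target.

>>> {"fn": "jog_arm", "kwargs": {"plan": [{"x": -0.0005, "y": 0.003, "z": -0.003, "rx": 0, "ry": 0, "rz": 0.005}, {"x": -0.0005, "y": 0, "z": -0.004, "rx": 0, "ry": 0, "rz": 0}, {"x": -0.0005, "y": 0, "z": -0.004, "rx": 0, "ry": 0, "rz": 0}]}}

```text
t: 6.62
ee_pos: [436.6, 208.7, 150.3]
tcp_rot: [0.0, 1.0, -0.0, 0.0]
force: [-0.7, 0.5, -1.0]
width: 0.278
```

>>> {"fn": "jog_arm", "kwargs": {"plan": [{"x": -0.0005, "y": 0, "z": -0.004, "rx": 0, "ry": 0, "rz": 0}]}}

```text
t: 6.7
ee_pos: [436.0, 208.8, 145.9]
tcp_rot: [0.0, 1.0, 0.0, 0.0]
force: [-0.1, -0.0, -1.0]
width: 0.276
```

>>> {"fn": "jog_arm", "kwargs": {"plan": [{"x": -0.0005, "y": 0, "z": -0.004, "rx": 0, "ry": 0, "rz": 0}]}}

```text
t: 6.78
ee_pos: [435.4, 208.9, 141.5]
tcp_rot: [0.0, 1.0, 0.0, 0.0]
force: [0.1, -0.1, -1.5]
width: 0.279
```

>>> {"fn": "jog_arm", "kwargs": {"plan": [{"x": -0.0005, "y": 0, "z": -0.004, "rx": 0, "ry": 0, "rz": 0}]}}

```text
t: 6.87
ee_pos: [434.8, 208.8, 137.1]
tcp_rot: [0.0, 1.0, 0.0, 0.0]
force: [-0.2, -0.3, -0.1]
width: 0.281
```

```bash
python3 e.py
```

```text
t 6.87 pos [434.8 208.8 137.1] F [-0.2 -0.3 -0.1] w 24.0 rotcorr [ 0.0006  0.0008 -0.0003]
```

>>> {"fn": "jog_arm", "kwargs": {"plan": [{"x": 0.002, "y": 0, "z": -0.003, "rx": 0, "ry": 0, "rz": 0}]}}

```text
t: 6.95
ee_pos: [436.3, 208.9, 133.9]
tcp_rot: [0.0, 1.0, 0.0, 0.0]
force: [-1.9, 0.2, 9.3]
width: 0.278
```

>>> {"fn": "jog_arm", "kwargs": {"plan": [{"x": 0.001, "y": 0, "z": -0.003, "rx": 0, "ry": 0, "rz": 0}]}}

```text
t: 7.03
ee_pos: [438.5, 209.8, 132.4]
tcp_rot: [-0.001, 1.0, 0.0, 0.001]
force: [-3.7, -0.1, 24.2]
width: 0.281
```

>>> {"fn": "jog_arm", "kwargs": {"plan": [{"x": 0, "y": 0, "z": -0.003, "rx": 0, "ry": 0, "rz": 0}]}}

```text
t: 7.12
ee_pos: [439.2, 210.6, 131.9]
tcp_rot: [-0.002, 1.0, 0.0, 0.002]
force: [-7.2, -2.4, 28.7]
width: 0.275
```

>>> {"fn": "jog_arm", "kwargs": {"plan": [{"x": 0, "y": 0, "z": -0.003, "rx": 0, "ry": 0, "rz": 0}]}}

```text
t: 7.2
ee_pos: [439.2, 211.0, 131.6]
tcp_rot: [-0.003, 1.0, 0.0, 0.003]
force: [-7.4, -2.7, 25.2]
width: 0.277
```

```bash
python3 e.py
```

```text
t 7.2 pos [439.2 211.  131.6] F [-7.4 -2.7 25.2] w 23.7 rotcorr [-0.0059  0.0055 -0.0007]
```

>>> {"fn": "jog_arm", "kwargs": {"plan": [{"x": -0.0015, "y": -0.0007, "z": -0.003, "rx": -0.006, "ry": 0.005, "rz": 0}]}}

```text
t: 7.28
ee_pos: [438.5, 210.9, 131.6]
tcp_rot: [-0.001, 1.0, 0.0, 0.002]
force: [-3.5, -0.7, 20.2]
width: 0.276
```

>>> {"fn": "jog_arm", "kwargs": {"plan": [{"x": -0.001, "y": -0.0005, "z": -0.0045, "rx": -0.003, "ry": 0.003, "rz": 0}]}}

```text
t: 7.37
ee_pos: [439.0, 211.5, 131.1]
tcp_rot: [-0.001, 1.0, 0.0, 0.002]
force: [-5.7, -1.2, 28.1]
width: 0.274
```

Run:
```python
from e import *
err()
s=snap('scene');save(s,'s6.png',(150,100,250,220),5)
```

```text
t 7.37 pos [439.  211.5 131.1] F [-5.7 -1.2 28.1] w 23.4 rotcorr [-0.0022  0.0047 -0.0006]
```

View pics/s6.png

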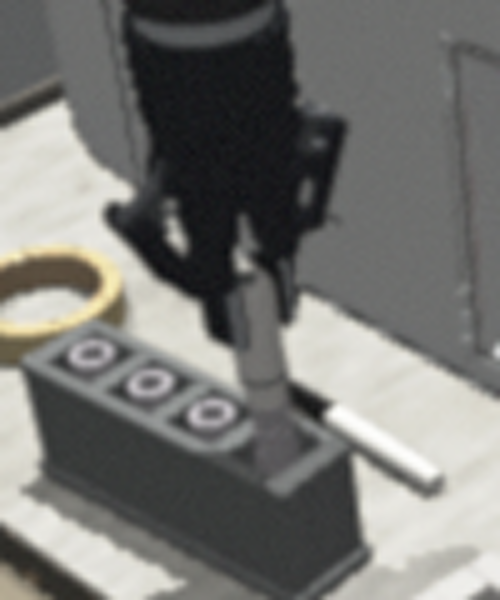

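The plug looks close to the rim, but the view is ambiguous. I'll push harder with a firmer grip and watch for a hard stop.

>>> {"fn": "jog_arm", "kwargs": {"plan": [{"x": -0.0015, "y": -0.0015, "z": -0.006, "rx": -0.002, "ry": 0.005, "rz": 0}], "squeeze": 120}}

```text
t: 7.5
ee_pos: [438.9, 211.4, 129.3]
tcp_rot: [-0.002, 1.0, 0.0, 0.002]
force: [-7.8, -2.0, 37.5]
width: 0.272
```

>>> {"fn": "jog_arm", "kwargs": {"plan": [{"x": -0.001, "y": -0.001, "z": -0.008, "rx": -0.002, "ry": 0.004, "rz": 0}]}}

```text
t: 7.58
ee_pos: [440.8, 212.3, 127.3]
tcp_rot: [-0.003, 1.0, 0.001, 0.004]
force: [-7.2, -2.4, 59.6]
width: 0.272
```

>>> {"fn": "jog_arm", "kwargs": {"plan": [{"x": -0.001, "y": -0.001, "z": -0.008, "rx": -0.002, "ry": 0.004, "rz": 0}]}}

```text
t: 7.67
ee_pos: [442.2, 213.5, 127.1]
tcp_rot: [-0.006, 1.0, 0.001, 0.005]
force: [-16.8, -3.8, 69.0]
width: 0.273
```

```bash
python3 e.py
```

```text
t 7.67 pos [442.2 213.5 127.1] F [-16.8  -3.8  69. ] w 23.3 rotcorr [-0.0113  0.0108 -0.0013]
```

Hard stop reached at TCP z = 127 with 69 N, so the handset is home. Now I'll ease off and draw it straight up.

>>> {"fn": "jog_arm", "kwargs": {"plan": [{"x": -0.002, "y": -0.0015, "z": 0.002, "rx": -0.006, "ry": 0.006, "rz": 0}, {"x": -0.001, "y": -0.001, "z": 0.004, "rx": -0.004, "ry": 0.004, "rz": 0}, {"x": 0, "y": 0, "z": 0.008, "rx": 0, "ry": 0, "rz": 0}, {"x": 0, "y": 0, "z": 0.01, "rx": 0, "ry": 0, "rz": 0}]}}

```text
t: 8.0
ee_pos: [438.6, 210.3, 154.4]
tcp_rot: [-0.001, 1.0, 0.001, 0.001]
force: [0.1, -1.0, -1.3]
width: 0.265
```

```bash
python3 e.py
```

```text
t 8.0 pos [438.6 210.3 154.4] F [ 0.1 -1.  -1.3] w 22.7 rotcorr [-0.0011  0.0019 -0.0011]
```

>>> {"fn": "jog_arm", "kwargs": {"plan": [{"x": 0, "y": 0, "z": 0.015, "rx": -0.001, "ry": 0.002, "rz": -0.001}, {"x": 0, "y": 0, "z": 0.02, "rx": 0, "ry": 0, "rz": 0}, {"x": 0, "y": 0, "z": 0.02, "rx": 0, "ry": 0, "rz": 0}, {"x": 0, "y": 0, "z": 0.02, "rx": 0, "ry": 0, "rz": 0}, {"x": 0, "y": -0.01, "z": 0.015, "rx": 0, "ry": 0, "rz": 0}, {"x": 0, "y": -0.02, "z": 0.01, "rx": 0, "ry": 0, "rz": 0}, {"x": 0, "y": -0.03, "z": 0, "rx": 0, "ry": 0, "rz": 0}, {"x": 0, "y": -0.03, "z": 0, "rx": 0, "ry": 0, "rz": 0}, {"x": 0, "y": -0.03, "z": 0, "rx": 0, "ry": 0, "rz": 0}, {"x": 0, "y": -0.03, "z": 0, "rx": 0, "ry": 0, "rz": 0}]}}

```text
t: 8.83
ee_pos: [441.7, 61.0, 256.5]
tcp_rot: [-0.001, 1.0, 0.006, -0.001]
force: [-0.4, -0.4, -1.0]
width: 0.27
```

```bash
cat > st.py <<'E'
from e import *; from b import dark; import sys
if __name__=='__main__':
    err()
    for n in('top','scene'):
        s=snap(n);w=cloud(s)
        for b in dark(s,54,405,475,-400,-160,amin=14): print(n,*b)
E
python3 st.py
```

```text
t 8.83 pos [441.7  61.  256.5] F [-0.4 -0.4 -1. ] w 23.1 rotcorr [-0.0014 -0.001  -0.0114]
top 23 354.4 232.4 [ 451.  -209.1]
top 21 369.8 233.1 [ 448.4 -254.2]
top 20 385.6 234.0 [ 445.2 -300. ]
top 20 401.5 235.0 [ 442.  -346.4]
scene 26 320.6 281.6 [ 408.5 -191.7]
scene 33 337.4 274.5 [ 447.8 -206.9]
scene 37 354.0 286.3 [ 444.6 -252.2]
scene 43 372.1 298.7 [ 441.9 -298.3]
scene 47 390.9 311.7 [ 439.3 -343.8]
```

>>> {"fn": "jog_arm", "kwargs": {"plan": [{"x": 0, "y": -0.035, "z": 0.008, "rx": 0, "ry": 0, "rz": -0.01}, {"x": 0, "y": -0.036, "z": 0, "rx": 0, "ry": 0, "rz": 0}, {"x": 0, "y": -0.036, "z": 0, "rx": 0, "ry": 0, "rz": 0}, {"x": 0, "y": -0.036, "z": 0, "rx": 0, "ry": 0, "rz": 0}, {"x": 0, "y": -0.036, "z": 0, "rx": 0, "ry": 0, "rz": 0}, {"x": 0, "y": -0.036, "z": 0, "rx": 0, "ry": 0, "rz": 0}, {"x": 0, "y": -0.036, "z": 0, "rx": 0, "ry": 0, "rz": 0}, {"x": 0, "y": -0.036, "z": 0, "rx": 0, "ry": 0, "rz": 0}, {"x": 0, "y": -0.03, "z": 0, "rx": 0, "ry": 0, "rz": 0}, {"x": 0, "y": -0.02, "z": 0, "rx": 0, "ry": 0, "rz": 0}]}}

```text
t: 9.77
ee_pos: [444.7, -284.9, 260.3]
tcp_rot: [-0.004, 1.0, 0.004, -0.001]
force: [0.6, 0.5, -1.6]
width: 0.27
```

```bash
python3 e.py
```

```text
t 9.77 pos [ 444.7 -284.9  260.3] F [ 0.6  0.5 -1.6] w 23.0 rotcorr [-0.0081 -0.002  -0.0078]
```

>>> {"fn": "jog_arm", "kwargs": {"plan": [{"x": -0.002, "y": -0.025, "z": -0.01, "rx": -0.008, "ry": -0.002, "rz": -0.008}, {"x": 0, "y": -0.02, "z": -0.02, "rx": 0, "ry": 0, "rz": 0}, {"x": 0, "y": -0.008, "z": -0.02, "rx": 0, "ry": 0, "rz": 0}, {"x": 0, "y": -0.001, "z": -0.01, "rx": 0, "ry": 0, "rz": 0}, {"x": -0.0005, "y": 0, "z": -0.005, "rx": 0, "ry": 0, "rz": 0}, {"x": -0.0005, "y": 0, "z": -0.0005, "rx": 0, "ry": 0, "rz": 0}]}}

```text
t: 10.27
ee_pos: [445.7, -346.4, 188.2]
tcp_rot: [-0.0, 1.0, -0.003, 0.001]
force: [-0.3, 0.5, -1.5]
width: 0.267
```

Run:
```python
from e import *
err()
s=snap('scene');save(s,'s7.png',(310,190,440,350),3.7)
s=snap('top');save(s,'t7.png',(330,190,430,265),7)
```

```text
t 10.27 pos [ 445.7 -346.4  188.2] F [-0.3  0.5 -1.5] w 22.8 rotcorr [-0.0007  0.0012  0.0061]
```

View pics/s7.png

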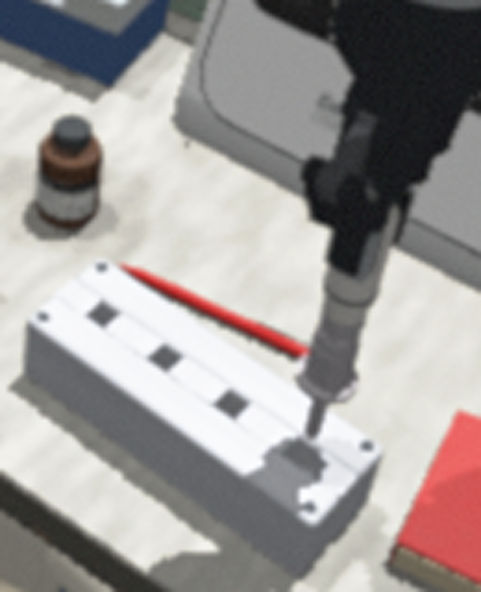

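The nozzle is seated on the handset. The stem tip is at (315,433) in the crop and the hole at about (303,450).

Run:
```python
from e import *
err()
s=snap('scene');print(cast(s,315/3.7+310,433/3.7+190,67).round(1), cast(s,390.9,311.7,54).round(1))
```

```text
t 10.37 pos [ 446.1 -346.4  189.6] F [-0.1 -0.4 -0.9] w 22.9 rotcorr [0.0004 0.0026 0.0055]
[ 445.  -347.6   67. ] [ 439.4 -343.8   54. ]
```

>>> {"fn": "jog_arm", "kwargs": {"plan": [{"x": -0.0055, "y": 0.0025, "z": -0.003, "rx": 0, "ry": 0.002, "rz": 0.005}, {"x": -0.0005, "y": 0, "z": -0.004, "rx": 0, "ry": 0, "rz": 0}, {"x": -0.0005, "y": 0, "z": -0.004, "rx": 0, "ry": 0, "rz": 0}]}}

```text
t: 10.67
ee_pos: [441.9, -344.0, 182.3]
tcp_rot: [0.003, 1.0, 0.001, 0.004]
force: [0.7, -0.6, -1.0]
width: 0.266
```

```bash
python3 e.py
```

```text
t 10.67 pos [ 441.9 -344.   182.3] F [ 0.7 -0.6 -1. ] w 22.7 rotcorr [ 0.0052  0.007  -0.0024]
```

>>> {"fn": "jog_arm", "kwargs": {"plan": [{"x": -0.0012, "y": 0, "z": -0.004, "rx": 0.005, "ry": 0.007, "rz": -0.002}, {"x": -0.0005, "y": 0, "z": -0.006, "rx": 0, "ry": 0, "rz": 0}, {"x": 0, "y": 0, "z": -0.006, "rx": 0, "ry": 0, "rz": 0}]}}

```text
t: 10.92
ee_pos: [440.6, -343.8, 166.7]
tcp_rot: [0.001, 1.0, 0.0, 0.001]
force: [-0.1, -0.7, -1.9]
width: 0.273
```

>>> {"fn": "jog_arm", "kwargs": {"plan": [{"x": 0, "y": 0, "z": -0.006, "rx": 0, "ry": 0, "rz": 0}]}}

```text
t: 11.0
ee_pos: [440.7, -343.9, 160.2]
tcp_rot: [0.001, 1.0, 0.0, 0.001]
force: [-0.6, 0.6, -0.8]
width: 0.27
```

>>> {"fn": "jog_arm", "kwargs": {"plan": [{"x": 0, "y": 0, "z": -0.006, "rx": 0, "ry": 0, "rz": 0}, {"x": 0, "y": 0, "z": -0.006, "rx": 0, "ry": 0, "rz": 0}]}}

```text
t: 11.17
ee_pos: [440.4, -343.8, 146.5]
tcp_rot: [0.001, 1.0, 0.0, 0.001]
force: [0.6, -0.1, -1.3]
width: 0.27
```

```bash
python3 e.py
```

```text
t 11.17 pos [ 440.4 -343.8  146.5] F [ 0.6 -0.1 -1.3] w 23.1 rotcorr [ 0.0015  0.0017 -0.0008]
```

>>> {"fn": "jog_arm", "kwargs": {"plan": [{"x": 0, "y": 0, "z": -0.006, "rx": 0.001, "ry": 0.002, "rz": 0}, {"x": 0, "y": 0, "z": -0.005, "rx": 0, "ry": 0, "rz": 0}, {"x": 0, "y": 0, "z": -0.002, "rx": 0, "ry": 0, "rz": 0}]}}

```text
t: 11.42
ee_pos: [439.5, -343.2, 130.3]
tcp_rot: [-0.001, 1.0, 0.0, -0.001]
force: [0.5, -0.0, -1.3]
width: 0.268
```

>>> {"fn": "jog_arm", "kwargs": {"plan": [{"x": 0, "y": 0, "z": -0.0015, "rx": 0, "ry": 0, "rz": 0}]}}

```text
t: 11.5
ee_pos: [439.7, -343.8, 130.0]
tcp_rot: [0.0, 1.0, 0.0, -0.001]
force: [-5.1, 1.9, 22.8]
width: 0.271
```

>>> {"fn": "jog_arm", "kwargs": {"plan": [{"x": 0, "y": 0, "z": -0.0015, "rx": 0, "ry": 0, "rz": 0}]}}

```text
t: 11.58
ee_pos: [439.7, -344.0, 130.1]
tcp_rot: [0.0, 1.0, 0.0, -0.001]
force: [-3.0, 3.0, 10.1]
width: 0.272
```

```bash
python3 e.py
```

```text
t 11.58 pos [ 439.7 -344.   130.1] F [-3.   3.  10.1] w 23.2 rotcorr [ 0.001  -0.0016 -0.0004]
```

Flange contact at TCP z = 130, as predicted. Releasing and moving straight up.

>>> {"fn": "jog_arm", "kwargs": {"plan": [{"x": -0.0004, "y": 0, "z": 0, "rx": 0, "ry": 0, "rz": 0}, {"x": -0.0004, "y": 0, "z": -0.0004, "rx": 0, "ry": 0, "rz": 0}, {"x": -0.0005, "y": 0, "z": -0.0004, "rx": 0, "ry": 0, "rz": 0}, {"x": -0.0005, "y": 0, "z": -0.0004, "rx": 0, "ry": 0, "rz": 0}, {"x": -0.0005, "y": 0, "z": 0.004, "rx": 0, "ry": 0, "rz": 0}, {"x": -0.0005, "y": 0, "z": 0.008, "rx": 0, "ry": 0, "rz": 0}, {"x": -0.0005, "y": 0, "z": 0.015, "rx": 0, "ry": 0, "rz": 0}, {"x": 0, "y": 0, "z": 0.02, "rx": 0, "ry": 0, "rz": 0}, {"x": 0, "y": 0, "z": 0.02, "rx": 0, "ry": 0, "rz": 0}], "grip": 0.05}}

```text
t: 12.33
ee_pos: [434.0, -342.4, 195.9]
tcp_rot: [-0.002, 1.0, 0.0, -0.003]
force: [0.5, -0.7, -0.4]
width: 0.585
```

Run:
```python
from e import *
err()
s=snap('scene');save(s,'s8.png',(230,170,440,350),3.3)
```

```text
t 12.33 pos [ 434.  -342.4  195.9] F [ 0.5 -0.7 -0.4] w 50.0 rotcorr [-0.0033 -0.0069 -0.0003]
```

View pics/s8.png

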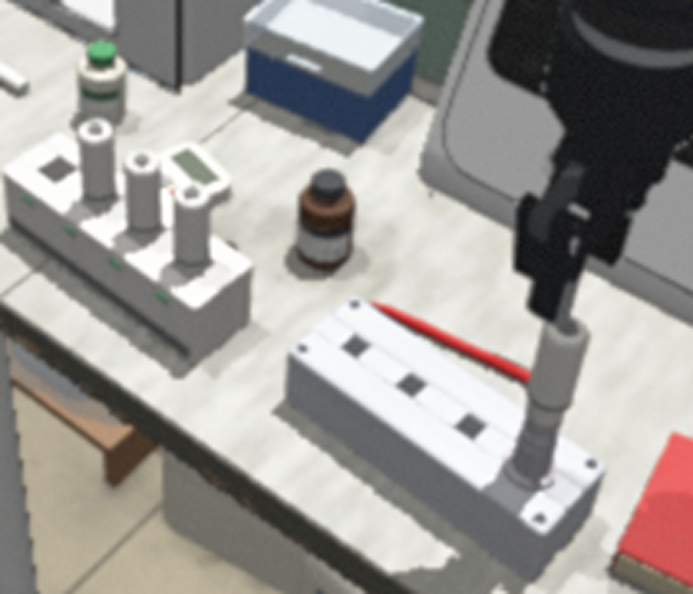

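The first handset stands upright in the stand's end hole, with its flange on the top at (530,480) in the crop, and nothing else has moved. Next is the dock handset at about (428.4,-83).

>>> {"fn": "jog_arm", "kwargs": {"plan": [{"x": 0, "y": 0.025, "z": 0.005, "rx": -0.003, "ry": -0.007, "rz": 0}, {"x": -0.001, "y": 0.035, "z": 0, "rx": 0, "ry": 0, "rz": 0}, {"x": -0.001, "y": 0.035, "z": 0, "rx": 0, "ry": 0, "rz": 0}, {"x": -0.001, "y": 0.035, "z": 0, "rx": 0, "ry": 0, "rz": 0}, {"x": -0.001, "y": 0.035, "z": 0, "rx": 0, "ry": 0, "rz": 0}, {"x": -0.001, "y": 0.03, "z": -0.01, "rx": 0, "ry": 0, "rz": 0}, {"x": 0, "y": 0.025, "z": -0.01, "rx": 0, "ry": 0, "rz": 0}, {"x": 0, "y": 0.015, "z": -0.01, "rx": 0, "ry": 0, "rz": 0}, {"x": 0, "y": 0.008, "z": -0.005, "rx": 0, "ry": 0, "rz": 0}, {"x": 0, "y": 0.001, "z": -0.001, "rx": 0, "ry": 0, "rz": 0}]}}

```text
t: 13.22
ee_pos: [434.9, -95.4, 177.7]
tcp_rot: [0.007, 1.0, -0.002, 0.013]
force: [-0.2, -0.0, 0.6]
width: 0.587
```

```bash
python3 e.py
```

```text
t 13.22 pos [434.9 -95.4 177.7] F [-0.2 -0.   0.6] w 50.2 rotcorr [0.0136 0.0254 0.0044]
```

>>> {"fn": "jog_arm", "kwargs": {"plan": [{"x": -0.004, "y": 0.008, "z": -0.008, "rx": 0.012, "ry": 0.024, "rz": 0.004}, {"x": -0.003, "y": 0.004, "z": -0.012, "rx": 0, "ry": 0, "rz": 0}, {"x": -0.0005, "y": 0, "z": -0.012, "rx": 0, "ry": 0, "rz": 0}, {"x": -0.0007, "y": 0, "z": -0.006, "rx": 0, "ry": 0, "rz": 0}, {"x": -0.0007, "y": 0, "z": -0.001, "rx": 0, "ry": 0, "rz": 0}]}}

```text
t: 13.63
ee_pos: [428.0, -85.1, 138.4]
tcp_rot: [0.001, 1.0, -0.001, 0.001]
force: [-1.0, 0.8, -0.2]
width: 0.584
```

```bash
python3 e.py
```

```text
t 13.63 pos [428.  -85.1 138.4] F [-1.   0.8 -0.2] w 49.9 rotcorr [0.0015 0.0012 0.0026]
```

>>> {"fn": "jog_arm", "kwargs": {"plan": [{"x": 0, "y": 0.002, "z": -0.008, "rx": 0.001, "ry": 0.001, "rz": 0.002}, {"x": 0, "y": 0, "z": -0.01, "rx": 0, "ry": 0, "rz": 0}, {"x": 0, "y": 0, "z": -0.01, "rx": 0, "ry": 0, "rz": 0}, {"x": 0, "y": 0, "z": -0.01, "rx": 0, "ry": 0, "rz": 0}, {"x": 0, "y": 0, "z": -0.01, "rx": 0, "ry": 0, "rz": 0}, {"x": 0, "y": 0, "z": -0.006, "rx": 0, "ry": 0, "rz": 0}, {"x": -0.0003, "y": 0, "z": -0.003, "rx": 0, "ry": 0, "rz": 0}, {"x": -0.0005, "y": 0, "z": -0.001, "rx": 0, "ry": 0, "rz": 0}]}}

```text
t: 14.3
ee_pos: [430.5, -86.4, 78.2]
tcp_rot: [0.0, 1.0, -0.003, 0.001]
force: [-0.8, 0.3, -0.2]
width: 0.584
```

```bash
python3 e.py
```

```text
t 14.3 pos [430.5 -86.4  78.2] F [-0.8  0.3 -0.2] w 49.8 rotcorr [0.0005 0.0029 0.0066]
```

>>> {"fn": "jog_arm", "kwargs": {"plan": [{"x": -0.002, "y": 0.0034, "z": -0.0015, "rx": 0, "ry": 0.003, "rz": 0.006}, {"x": -0.0006, "y": 0, "z": -0.0006, "rx": 0, "ry": 0, "rz": 0}]}}

```text
t: 14.47
ee_pos: [428.1, -83.0, 76.2]
tcp_rot: [0.0, 1.0, -0.0, -0.0]
force: [-0.0, -0.3, 0.2]
width: 0.584
```

>>> {"fn": "jog_arm", "kwargs": {"plan": [{"x": -0.0005, "y": 0, "z": -0.0006, "rx": 0, "ry": 0, "rz": 0}, {"x": -0.0005, "y": 0, "z": -0.0006, "rx": 0, "ry": 0, "rz": 0}, {"x": -0.0005, "y": 0, "z": -0.0005, "rx": 0, "ry": 0, "rz": 0}, {"x": -0.0005, "y": 0, "z": -0.0005, "rx": 0, "ry": 0, "rz": 0}, {"x": -0.0005, "y": 0, "z": -0.0005, "rx": 0, "ry": 0, "rz": 0}, {"x": 0, "y": 0, "z": 0, "rx": 0, "ry": 0, "rz": 0}, {"x": 0, "y": 0, "z": 0, "rx": 0, "ry": 0, "rz": 0}], "grip": 0.015, "squeeze": 120}}

```text
t: 15.05
ee_pos: [428.8, -83.0, 76.2]
tcp_rot: [0.001, 1.0, 0.0, 0.004]
force: [0.6, 0.0, 1.1]
width: 0.267
```

```bash
python3 e.py
```

```text
t 15.05 pos [428.8 -83.   76.2] F [0.6 0.  1.1] w 22.8 rotcorr [ 0.0011  0.0076 -0.0001]
```

>>> {"fn": "jog_arm", "kwargs": {"plan": [{"x": 0, "y": 0, "z": 0.004, "rx": 0, "ry": 0, "rz": 0}, {"x": 0, "y": 0, "z": 0.006, "rx": 0, "ry": 0, "rz": 0}, {"x": 0, "y": 0, "z": 0.008, "rx": 0, "ry": 0, "rz": 0}, {"x": 0, "y": 0, "z": 0.01, "rx": 0, "ry": 0, "rz": 0}, {"x": 0, "y": 0, "z": 0.015, "rx": 0, "ry": 0, "rz": 0}, {"x": 0, "y": 0, "z": 0.018, "rx": 0, "ry": 0, "rz": 0}, {"x": 0, "y": 0, "z": 0.02, "rx": 0, "ry": 0, "rz": 0}, {"x": 0, "y": 0, "z": 0.02, "rx": 0, "ry": 0, "rz": 0}, {"x": 0, "y": 0, "z": 0.02, "rx": 0, "ry": 0, "rz": 0}, {"x": 0, "y": 0.01, "z": 0.01, "rx": 0, "ry": 0, "rz": 0}]}}

```text
t: 15.88
ee_pos: [421.4, -73.3, 213.2]
tcp_rot: [0.001, 1.0, -0.001, -0.003]
force: [-0.5, -0.1, -0.8]
width: 0.272
```

```bash
python3 e.py
```

```text
t 15.88 pos [421.4 -73.3 213.2] F [-0.5 -0.1 -0.8] w 23.2 rotcorr [ 0.0014 -0.0061  0.0019]
```

>>> {"fn": "jog_arm", "kwargs": {"plan": [{"x": 0.001, "y": 0.025, "z": 0.003, "rx": 0, "ry": -0.006, "rz": 0.002}, {"x": 0.001, "y": 0.035, "z": 0, "rx": 0, "ry": 0, "rz": 0}, {"x": 0.001, "y": 0.035, "z": 0, "rx": 0, "ry": 0, "rz": 0}, {"x": 0.001, "y": 0.035, "z": 0, "rx": 0, "ry": 0, "rz": 0}, {"x": 0.001, "y": 0.035, "z": 0, "rx": 0, "ry": 0, "rz": 0}, {"x": 0.001, "y": 0.035, "z": 0, "rx": 0, "ry": 0, "rz": 0}, {"x": 0.001, "y": 0.035, "z": 0, "rx": 0, "ry": 0, "rz": 0}, {"x": 0.001, "y": 0.03, "z": 0, "rx": 0, "ry": 0, "rz": 0}, {"x": 0, "y": 0.02, "z": 0, "rx": 0, "ry": 0, "rz": 0}, {"x": 0, "y": 0.01, "z": 0, "rx": 0, "ry": 0, "rz": 0}]}}

```text
t: 16.72
ee_pos: [422.2, 229.8, 228.9]
tcp_rot: [0.004, 1.0, -0.004, 0.001]
force: [-0.1, 0.4, -1.4]
width: 0.269
```

```bash
python3 e.py
```

```text
t 16.72 pos [422.2 229.8 228.9] F [-0.1  0.4 -1.4] w 23.0 rotcorr [0.008  0.0023 0.0082]
```

Now toward (434, 254.7), TCP z ≈ 162.

>>> {"fn": "jog_arm", "kwargs": {"plan": [{"x": 0.006, "y": 0.015, "z": -0.01, "rx": 0.008, "ry": 0.002, "rz": 0.008}, {"x": 0.004, "y": 0.007, "z": -0.015, "rx": 0, "ry": 0, "rz": 0}, {"x": 0.001, "y": 0.001, "z": -0.018, "rx": 0, "ry": 0, "rz": 0}, {"x": 0, "y": 0, "z": -0.012, "rx": 0, "ry": 0, "rz": 0}, {"x": -0.0003, "y": 0, "z": -0.006, "rx": 0, "ry": 0, "rz": 0}, {"x": -0.0005, "y": 0, "z": -0.001, "rx": 0, "ry": 0, "rz": 0}]}}

```text
t: 17.22
ee_pos: [433.3, 254.1, 164.3]
tcp_rot: [0.0, 1.0, 0.001, -0.0]
force: [0.1, -0.5, -0.9]
width: 0.269
```

```bash
python3 e.py
```

```text
t 17.22 pos [433.3 254.1 164.3] F [ 0.1 -0.5 -0.9] w 23.0 rotcorr [ 0.0007 -0.0001 -0.0029]
```

>>> {"fn": "jog_arm", "kwargs": {"plan": [{"x": 0.0005, "y": 0.0005, "z": -0.005, "rx": 0, "ry": 0, "rz": -0.003}, {"x": 0, "y": 0, "z": -0.005, "rx": 0, "ry": 0, "rz": 0}]}}

```text
t: 17.38
ee_pos: [434.2, 253.7, 154.2]
tcp_rot: [0.0, 1.0, -0.001, -0.0]
force: [1.1, 0.5, -1.9]
width: 0.265
```

>>> {"fn": "jog_arm", "kwargs": {"plan": [{"x": 0, "y": 0, "z": -0.004, "rx": 0, "ry": 0, "rz": 0}]}}

```text
t: 17.47
ee_pos: [434.5, 253.4, 150.2]
tcp_rot: [0.0, 1.0, -0.001, 0.0]
force: [0.2, 0.5, -0.7]
width: 0.271
```

>>> {"fn": "jog_arm", "kwargs": {"plan": [{"x": 0, "y": 0, "z": -0.004, "rx": 0, "ry": 0, "rz": 0}]}}

```text
t: 17.55
ee_pos: [434.8, 253.3, 146.2]
tcp_rot: [0.0, 1.0, -0.002, 0.0]
force: [-0.9, 0.2, -1.3]
width: 0.269
```

>>> {"fn": "jog_arm", "kwargs": {"plan": [{"x": 0, "y": 0, "z": -0.004, "rx": 0, "ry": 0, "rz": 0}]}}

```text
t: 17.63
ee_pos: [435.0, 253.3, 142.1]
tcp_rot: [-0.0, 1.0, -0.002, 0.001]
force: [-0.9, 0.3, -0.2]
width: 0.27
```

>>> {"fn": "jog_arm", "kwargs": {"plan": [{"x": 0, "y": 0, "z": -0.004, "rx": 0, "ry": 0, "rz": 0}]}}

```text
t: 17.72
ee_pos: [434.9, 253.3, 138.0]
tcp_rot: [-0.0, 1.0, -0.002, 0.001]
force: [-1.0, -0.4, 4.8]
width: 0.269
```

```bash
python3 e.py
```

```text
t 17.72 pos [434.9 253.3 138. ] F [-1.  -0.4  4.8] w 23.0 rotcorr [-0.0005  0.0013  0.0035]
```

>>> {"fn": "jog_arm", "kwargs": {"plan": [{"x": -0.0005, "y": 0, "z": -0.004, "rx": 0, "ry": 0.001, "rz": 0.003}]}}

```text
t: 17.8
ee_pos: [435.0, 253.9, 134.7]
tcp_rot: [-0.001, 1.0, -0.0, 0.001]
force: [-0.8, -0.5, 13.2]
width: 0.265
```

>>> {"fn": "jog_arm", "kwargs": {"plan": [{"x": -0.001, "y": -0.0005, "z": -0.005, "rx": 0, "ry": 0.001, "rz": 0}]}}

```text
t: 17.88
ee_pos: [435.3, 254.7, 132.0]
tcp_rot: [-0.003, 1.0, -0.0, 0.002]
force: [-3.9, -1.5, 24.5]
width: 0.273
```

>>> {"fn": "jog_arm", "kwargs": {"plan": [{"x": -0.0015, "y": -0.001, "z": -0.007, "rx": -0.002, "ry": 0.003, "rz": 0}]}}

```text
t: 17.97
ee_pos: [435.5, 255.7, 129.2]
tcp_rot: [-0.004, 1.0, 0.0, 0.003]
force: [-8.5, -2.6, 44.3]
width: 0.269
```

>>> {"fn": "jog_arm", "kwargs": {"plan": [{"x": -0.002, "y": -0.001, "z": -0.008, "rx": -0.002, "ry": 0.004, "rz": 0}]}}

```text
t: 18.05
ee_pos: [435.7, 257.1, 127.4]
tcp_rot: [-0.006, 1.0, 0.0, 0.004]
force: [-10.1, -3.9, 59.0]
width: 0.27
```

```bash
python3 e.py
```

```text
t 18.05 pos [435.7 257.1 127.4] F [-10.1  -3.9  59. ] w 23.1 rotcorr [-0.0127  0.008  -0.0008]
```

>>> {"fn": "jog_arm", "kwargs": {"plan": [{"x": -0.002, "y": -0.002, "z": -0.008, "rx": -0.006, "ry": 0.006, "rz": 0}]}}

```text
t: 18.13
ee_pos: [436.4, 257.9, 126.8]
tcp_rot: [-0.007, 1.0, 0.001, 0.005]
force: [-5.1, -2.5, 47.6]
width: 0.27
```

>>> {"fn": "jog_arm", "kwargs": {"plan": [{"x": -0.001, "y": -0.002, "z": 0.002, "rx": -0.006, "ry": 0.004, "rz": 0}, {"x": -0.001, "y": -0.001, "z": 0.004, "rx": -0.004, "ry": 0.003, "rz": 0}, {"x": 0, "y": 0, "z": 0.008, "rx": 0, "ry": 0, "rz": 0}, {"x": 0, "y": 0, "z": 0.01, "rx": 0, "ry": 0, "rz": 0}]}}

```text
t: 18.47
ee_pos: [434.5, 255.4, 154.2]
tcp_rot: [-0.003, 1.0, 0.001, 0.003]
force: [-0.2, -0.2, -2.5]
width: 0.267
```

```bash
python3 e.py
```

```text
t 18.47 pos [434.5 255.4 154.2] F [-0.2 -0.2 -2.5] w 22.8 rotcorr [-0.0059  0.0061 -0.0025]
```

>>> {"fn": "jog_arm", "kwargs": {"plan": [{"x": 0, "y": 0, "z": 0.015, "rx": -0.005, "ry": 0.005, "rz": -0.002}, {"x": 0, "y": 0, "z": 0.02, "rx": 0, "ry": 0, "rz": 0}, {"x": 0, "y": 0, "z": 0.02, "rx": 0, "ry": 0, "rz": 0}, {"x": 0, "y": 0, "z": 0.025, "rx": 0, "ry": 0, "rz": 0}, {"x": 0, "y": -0.01, "z": 0.02, "rx": 0, "ry": 0, "rz": 0}, {"x": 0, "y": -0.02, "z": 0.012, "rx": 0, "ry": 0, "rz": 0}, {"x": 0, "y": -0.03, "z": 0.002, "rx": 0, "ry": 0, "rz": 0}, {"x": 0, "y": -0.035, "z": 0, "rx": 0, "ry": 0, "rz": 0}, {"x": 0, "y": -0.035, "z": 0, "rx": 0, "ry": 0, "rz": 0}, {"x": 0, "y": -0.035, "z": 0, "rx": 0, "ry": 0, "rz": 0}]}}

```text
t: 19.3
ee_pos: [435.2, 90.0, 270.6]
tcp_rot: [0.001, 1.0, 0.007, -0.001]
force: [-0.5, -0.6, -1.8]
width: 0.273
```

```bash
python3 st.py
```

```text
t 19.3 pos [435.2  90.  270.6] F [-0.5 -0.6 -1.8] w 23.3 rotcorr [ 0.0022 -0.0018 -0.0137]
top 22 354.4 232.3 [ 451.2 -209.3]
top 22 369.9 233.1 [ 448.3 -254.4]
top 20 385.6 234.0 [ 445.2 -300. ]
scene 24 320.7 281.7 [ 408.3 -192. ]
scene 33 337.3 274.5 [ 447.8 -206.8]
scene 36 354.1 286.2 [ 444.7 -252.3]
scene 42 372.1 298.8 [ 441.9 -298.4]
```

>>> {"fn": "jog_arm", "kwargs": {"plan": [{"x": 0, "y": -0.036, "z": 0, "rx": 0.002, "ry": -0.002, "rz": -0.012}, {"x": 0, "y": -0.036, "z": 0, "rx": 0, "ry": 0, "rz": 0}, {"x": 0, "y": -0.036, "z": 0, "rx": 0, "ry": 0, "rz": 0}, {"x": 0, "y": -0.036, "z": 0, "rx": 0, "ry": 0, "rz": 0}, {"x": 0, "y": -0.036, "z": 0, "rx": 0, "ry": 0, "rz": 0}, {"x": 0, "y": -0.036, "z": 0, "rx": 0, "ry": 0, "rz": 0}, {"x": 0, "y": -0.036, "z": 0, "rx": 0, "ry": 0, "rz": 0}, {"x": 0, "y": -0.036, "z": 0, "rx": 0, "ry": 0, "rz": 0}, {"x": 0, "y": -0.03, "z": 0, "rx": 0, "ry": 0, "rz": 0}, {"x": 0, "y": -0.02, "z": -0.005, "rx": 0, "ry": 0, "rz": 0}]}}

```text
t: 20.23
ee_pos: [435.9, -258.4, 262.2]
tcp_rot: [-0.002, 1.0, 0.003, -0.001]
force: [0.4, 0.4, -1.0]
width: 0.269
```

```bash
python3 e.py
```

```text
t 20.23 pos [ 435.9 -258.4  262.2] F [ 0.4  0.4 -1. ] w 23.0 rotcorr [-0.003  -0.0026 -0.0064]
```

>>> {"fn": "jog_arm", "kwargs": {"plan": [{"x": 0.004, "y": -0.014, "z": -0.01, "rx": -0.003, "ry": -0.002, "rz": -0.006}, {"x": 0.002, "y": -0.012, "z": -0.02, "rx": 0, "ry": 0, "rz": 0}, {"x": 0, "y": -0.006, "z": -0.02, "rx": 0, "ry": 0, "rz": 0}, {"x": 0, "y": -0.001, "z": -0.012, "rx": 0, "ry": 0, "rz": 0}, {"x": -0.0005, "y": 0, "z": -0.006, "rx": 0, "ry": 0, "rz": 0}, {"x": -0.0005, "y": 0, "z": -0.001, "rx": 0, "ry": 0, "rz": 0}]}}

```text
t: 20.73
ee_pos: [443.9, -295.5, 184.4]
tcp_rot: [-0.001, 1.0, -0.003, -0.001]
force: [-0.0, 0.1, -1.8]
width: 0.271
```

```bash
python3 e.py
```

```text
t 20.73 pos [ 443.9 -295.5  184.4] F [-0.   0.1 -1.8] w 23.1 rotcorr [-0.0022 -0.0026  0.0052]
```

>>> {"fn": "jog_arm", "kwargs": {"plan": [{"x": 0, "y": -0.003, "z": -0.001, "rx": -0.002, "ry": -0.002, "rz": 0.005}, {"x": -0.0005, "y": 0, "z": -0.003, "rx": 0, "ry": 0, "rz": 0}]}}

```text
t: 20.9
ee_pos: [443.9, -297.2, 179.9]
tcp_rot: [-0.001, 1.0, 0.001, -0.001]
force: [-0.1, -0.2, -1.8]
width: 0.271
```

>>> {"fn": "jog_arm", "kwargs": {"plan": [{"x": 0, "y": 0, "z": -0.006, "rx": 0, "ry": 0, "rz": 0}, {"x": 0, "y": 0, "z": -0.006, "rx": 0, "ry": 0, "rz": 0}]}}

```text
t: 21.07
ee_pos: [445.4, -297.2, 169.0]
tcp_rot: [0.0, 1.0, 0.002, 0.001]
force: [-1.0, -0.1, -1.8]
width: 0.269
```

>>> {"fn": "jog_arm", "kwargs": {"plan": [{"x": 0, "y": 0, "z": -0.006, "rx": 0, "ry": 0, "rz": 0}, {"x": 0, "y": 0, "z": -0.006, "rx": 0, "ry": 0, "rz": 0}]}}

```text
t: 21.23
ee_pos: [446.2, -297.2, 156.9]
tcp_rot: [0.001, 1.0, 0.002, 0.002]
force: [0.4, -0.3, -2.4]
width: 0.268
```

```bash
python3 e.py
```

```text
t 21.23 pos [ 446.2 -297.2  156.9] F [ 0.4 -0.3 -2.4] w 22.9 rotcorr [ 0.002   0.0041 -0.0039]
```

>>> {"fn": "jog_arm", "kwargs": {"plan": [{"x": -0.0025, "y": -0.001, "z": -0.005, "rx": 0.002, "ry": 0.004, "rz": -0.004}, {"x": -0.0005, "y": 0, "z": -0.006, "rx": 0, "ry": 0, "rz": 0}, {"x": 0, "y": 0, "z": -0.006, "rx": 0, "ry": 0, "rz": 0}, {"x": 0, "y": 0, "z": -0.004, "rx": 0, "ry": 0, "rz": 0}]}}

```text
t: 21.57
ee_pos: [442.6, -298.1, 133.5]
tcp_rot: [-0.0, 1.0, -0.0, -0.0]
force: [-0.6, -0.8, -1.4]
width: 0.27
```

>>> {"fn": "jog_arm", "kwargs": {"plan": [{"x": 0, "y": 0, "z": -0.002, "rx": 0, "ry": 0, "rz": 0}]}}

```text
t: 21.65
ee_pos: [442.2, -297.9, 130.5]
tcp_rot: [-0.0, 1.0, -0.0, -0.001]
force: [-0.3, -0.9, -1.2]
width: 0.266
```

>>> {"fn": "jog_arm", "kwargs": {"plan": [{"x": 0, "y": 0, "z": -0.0015, "rx": 0, "ry": 0, "rz": 0}]}}

```text
t: 21.73
ee_pos: [442.3, -298.3, 129.4]
tcp_rot: [-0.0, 1.0, -0.0, -0.001]
force: [-3.2, 1.1, 16.3]
width: 0.269
```

>>> {"fn": "jog_arm", "kwargs": {"plan": [{"x": 0, "y": 0, "z": -0.0012, "rx": 0, "ry": 0, "rz": 0}]}}

```text
t: 21.82
ee_pos: [442.3, -298.5, 129.4]
tcp_rot: [0.0, 1.0, -0.0, -0.0]
force: [-3.5, 2.0, 12.7]
width: 0.265
```

```bash
python3 e.py
```

```text
t 21.82 pos [ 442.3 -298.5  129.4] F [-3.5  2.  12.7] w 22.7 rotcorr [ 0.0007 -0.0007  0.0009]
```

>>> {"fn": "jog_arm", "kwargs": {"plan": [{"x": -0.0004, "y": 0, "z": 0, "rx": 0, "ry": 0, "rz": 0}, {"x": -0.0004, "y": 0, "z": -0.0004, "rx": 0, "ry": 0, "rz": 0}, {"x": -0.0004, "y": 0, "z": -0.0004, "rx": 0, "ry": 0, "rz": 0}, {"x": -0.0004, "y": 0, "z": -0.0004, "rx": 0, "ry": 0, "rz": 0}, {"x": -0.0004, "y": 0, "z": 0.004, "rx": 0, "ry": 0, "rz": 0}, {"x": 0, "y": 0, "z": 0.008, "rx": 0, "ry": 0, "rz": 0}, {"x": 0, "y": 0, "z": 0.015, "rx": 0, "ry": 0, "rz": 0}, {"x": 0, "y": 0, "z": 0.02, "rx": 0, "ry": 0, "rz": 0}, {"x": 0, "y": 0, "z": 0.02, "rx": 0, "ry": 0, "rz": 0}], "grip": 0.05}}

```text
t: 22.57
ee_pos: [438.2, -297.3, 196.0]
tcp_rot: [-0.001, 1.0, -0.0, -0.003]
force: [0.4, -0.1, 0.6]
width: 0.586
```

>>> {"fn": "jog_arm", "kwargs": {"plan": [{"x": 0, "y": 0.025, "z": 0.005, "rx": 0, "ry": 0, "rz": 0}, {"x": -0.001, "y": 0.035, "z": 0, "rx": 0, "ry": 0, "rz": 0}, {"x": -0.001, "y": 0.035, "z": 0, "rx": 0, "ry": 0, "rz": 0}, {"x": -0.001, "y": 0.035, "z": 0, "rx": 0, "ry": 0, "rz": 0}, {"x": -0.001, "y": 0.035, "z": 0, "rx": 0, "ry": 0, "rz": 0}, {"x": -0.001, "y": 0.03, "z": -0.01, "rx": 0, "ry": 0, "rz": 0}, {"x": 0, "y": 0.025, "z": -0.01, "rx": 0, "ry": 0, "rz": 0}, {"x": 0, "y": 0.015, "z": -0.01, "rx": 0, "ry": 0, "rz": 0}, {"x": 0, "y": 0.01, "z": -0.005, "rx": 0, "ry": 0, "rz": 0}, {"x": 0, "y": 0.002, "z": -0.001, "rx": 0, "ry": 0, "rz": 0}]}}

```text
t: 23.4
ee_pos: [439.3, -45.1, 178.9]
tcp_rot: [0.003, 1.0, -0.003, 0.01]
force: [-0.4, -0.8, -0.2]
width: 0.585
```

Run:
```python
from e import *
err()
s=snap('scene');save(s,'s9.png',(220,150,440,350),3.3)
```

```text
t 23.4 pos [439.3 -45.1 178.9] F [-0.4 -0.8 -0.2] w 50.0 rotcorr [0.0065 0.0193 0.0058]
```

View pics/s9.png

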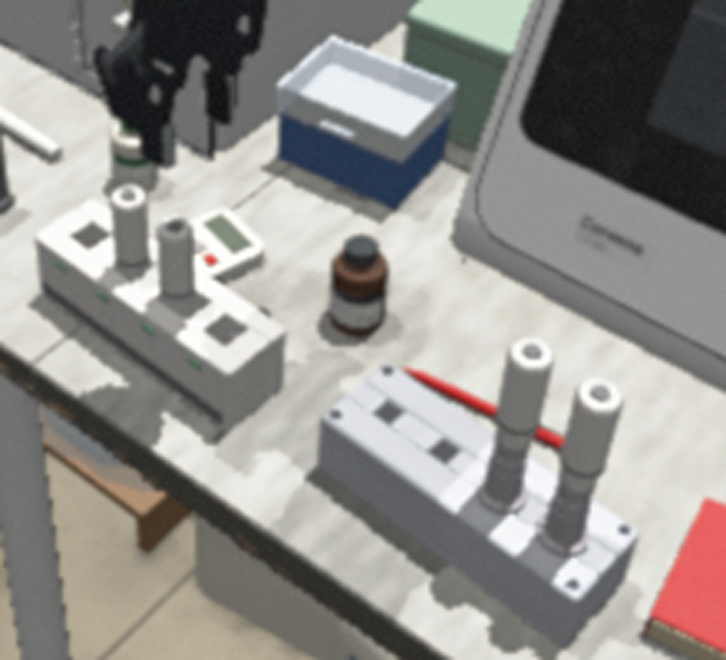

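Two handsets now stand in holes at (505,495) and (565,540) in the crop. Two handsets remain in the dock.

>>> {"fn": "jog_arm", "kwargs": {"plan": [{"x": -0.005, "y": 0.006, "z": -0.008, "rx": 0.006, "ry": 0.019, "rz": 0.006}, {"x": -0.004, "y": 0.003, "z": -0.012, "rx": 0, "ry": 0, "rz": 0}, {"x": -0.001, "y": 0, "z": -0.012, "rx": 0, "ry": 0, "rz": 0}, {"x": -0.0007, "y": 0, "z": -0.006, "rx": 0, "ry": 0, "rz": 0}, {"x": -0.0007, "y": 0, "z": -0.001, "rx": 0, "ry": 0, "rz": 0}]}}

```text
t: 23.87
ee_pos: [429.8, -38.2, 140.8]
tcp_rot: [0.001, 1.0, -0.001, 0.001]
force: [0.3, -0.5, -0.6]
width: 0.585
```

```bash
python3 e.py
```

```text
t 23.87 pos [429.8 -38.2 140.8] F [ 0.3 -0.5 -0.6] w 49.9 rotcorr [0.0012 0.0023 0.002 ]
```

Same descent as before, with a correction before the grasp.

>>> {"fn": "jog_arm", "kwargs": {"plan": [{"x": 0, "y": 0.0015, "z": -0.01, "rx": 0.001, "ry": 0.002, "rz": 0.002}, {"x": 0, "y": 0, "z": -0.01, "rx": 0, "ry": 0, "rz": 0}, {"x": 0, "y": 0, "z": -0.01, "rx": 0, "ry": 0, "rz": 0}, {"x": 0, "y": 0, "z": -0.01, "rx": 0, "ry": 0, "rz": 0}, {"x": 0, "y": 0, "z": -0.01, "rx": 0, "ry": 0, "rz": 0}, {"x": 0, "y": 0, "z": -0.006, "rx": 0, "ry": 0, "rz": 0}, {"x": -0.0005, "y": 0, "z": -0.003, "rx": 0, "ry": 0, "rz": 0}, {"x": -0.0005, "y": 0, "z": -0.001, "rx": 0, "ry": 0, "rz": 0}]}}

```text
t: 24.53
ee_pos: [431.4, -39.2, 77.8]
tcp_rot: [-0.0, 1.0, -0.002, 0.001]
force: [0.5, -0.9, 0.5]
width: 0.584
```

```bash
python3 e.py
```

```text
t 24.53 pos [431.4 -39.2  77.8] F [ 0.5 -0.9  0.5] w 49.9 rotcorr [-0.0001  0.0026  0.005 ]
```

>>> {"fn": "jog_arm", "kwargs": {"plan": [{"x": -0.0005, "y": 0.002, "z": -0.0015, "rx": 0, "ry": 0.003, "rz": 0.005}, {"x": -0.0006, "y": 0, "z": -0.0006, "rx": 0, "ry": 0, "rz": 0}]}}

```text
t: 24.7
ee_pos: [430.6, -37.3, 75.8]
tcp_rot: [-0.0, 1.0, -0.0, -0.0]
force: [0.2, -0.5, 0.1]
width: 0.583
```

>>> {"fn": "jog_arm", "kwargs": {"plan": [{"x": -0.0005, "y": 0, "z": -0.0006, "rx": 0, "ry": 0, "rz": 0}, {"x": -0.0005, "y": 0, "z": -0.0006, "rx": 0, "ry": 0, "rz": 0}, {"x": -0.0005, "y": 0, "z": -0.0005, "rx": 0, "ry": 0, "rz": 0}, {"x": -0.0005, "y": 0, "z": -0.0005, "rx": 0, "ry": 0, "rz": 0}, {"x": -0.0005, "y": 0, "z": -0.0005, "rx": 0, "ry": 0, "rz": 0}, {"x": 0, "y": 0, "z": 0, "rx": 0, "ry": 0, "rz": 0}, {"x": 0, "y": 0, "z": 0, "rx": 0, "ry": 0, "rz": 0}], "grip": 0.015, "squeeze": 120}}

```text
t: 25.28
ee_pos: [431.3, -37.3, 75.7]
tcp_rot: [0.0, 1.0, 0.0, 0.004]
force: [1.3, 0.4, 0.5]
width: 0.269
```

>>> {"fn": "jog_arm", "kwargs": {"plan": [{"x": 0, "y": 0, "z": 0.004, "rx": 0, "ry": 0, "rz": 0}, {"x": 0, "y": 0, "z": 0.006, "rx": 0, "ry": 0, "rz": 0}, {"x": 0, "y": 0, "z": 0.008, "rx": 0, "ry": 0, "rz": 0}, {"x": 0, "y": 0, "z": 0.01, "rx": 0, "ry": 0, "rz": 0}, {"x": 0, "y": 0, "z": 0.015, "rx": 0, "ry": 0, "rz": 0}, {"x": 0, "y": 0, "z": 0.018, "rx": 0, "ry": 0, "rz": 0}, {"x": 0, "y": 0, "z": 0.02, "rx": 0, "ry": 0, "rz": 0}, {"x": 0, "y": 0, "z": 0.02, "rx": 0, "ry": 0, "rz": 0}, {"x": 0, "y": 0, "z": 0.02, "rx": 0, "ry": 0, "rz": 0}, {"x": 0, "y": 0.01, "z": 0.01, "rx": 0, "ry": 0, "rz": 0}]}}

```text
t: 26.12
ee_pos: [423.7, -27.5, 212.6]
tcp_rot: [-0.0, 1.0, -0.001, -0.003]
force: [-0.1, 0.5, -1.0]
width: 0.272
```

```bash
python3 e.py
```

```text
t 26.12 pos [423.7 -27.5 212.6] F [-0.1  0.5 -1. ] w 23.3 rotcorr [-0.0003 -0.0068  0.0012]
```

>>> {"fn": "jog_arm", "kwargs": {"plan": [{"x": 0.001, "y": 0.025, "z": 0.003, "rx": 0, "ry": -0.006, "rz": 0.002}, {"x": 0.001, "y": 0.035, "z": 0, "rx": 0, "ry": 0, "rz": 0}, {"x": 0.001, "y": 0.035, "z": 0, "rx": 0, "ry": 0, "rz": 0}, {"x": 0.001, "y": 0.035, "z": 0, "rx": 0, "ry": 0, "rz": 0}, {"x": 0.001, "y": 0.035, "z": 0, "rx": 0, "ry": 0, "rz": 0}, {"x": 0.001, "y": 0.035, "z": 0, "rx": 0, "ry": 0, "rz": 0}, {"x": 0.001, "y": 0.035, "z": 0, "rx": 0, "ry": 0, "rz": 0}, {"x": 0.001, "y": 0.03, "z": 0, "rx": 0, "ry": 0, "rz": 0}, {"x": 0, "y": 0.02, "z": 0, "rx": 0, "ry": 0, "rz": 0}, {"x": 0, "y": 0.01, "z": 0, "rx": 0, "ry": 0, "rz": 0}]}}

```text
t: 26.95
ee_pos: [423.3, 277.3, 228.0]
tcp_rot: [0.001, 1.0, -0.003, -0.001]
force: [0.5, -0.4, -0.7]
width: 0.27
```

```bash
python3 e.py
```

```text
t 26.95 pos [423.3 277.3 228. ] F [ 0.5 -0.4 -0.7] w 23.1 rotcorr [ 0.0018 -0.0014  0.0063]
```

>>> {"fn": "jog_arm", "kwargs": {"plan": [{"x": 0.004, "y": 0.014, "z": -0.01, "rx": 0.002, "ry": -0.001, "rz": 0.006}, {"x": 0.002, "y": 0.0065, "z": -0.015, "rx": 0, "ry": 0, "rz": 0}, {"x": 0.0005, "y": 0.001, "z": -0.018, "rx": 0, "ry": 0, "rz": 0}, {"x": 0, "y": 0, "z": -0.012, "rx": 0, "ry": 0, "rz": 0}, {"x": -0.0003, "y": 0, "z": -0.006, "rx": 0, "ry": 0, "rz": 0}, {"x": -0.0005, "y": 0, "z": -0.001, "rx": 0, "ry": 0, "rz": 0}]}}

```text
t: 27.45
ee_pos: [428.3, 299.9, 163.3]
tcp_rot: [0.001, 1.0, 0.001, -0.001]
force: [-0.2, -1.0, -1.1]
width: 0.27
```

```bash
python3 e.py
```

```text
t 27.45 pos [428.3 299.9 163.3] F [-0.2 -1.  -1.1] w 23.0 rotcorr [ 0.0015 -0.0019 -0.0024]
```

>>> {"fn": "jog_arm", "kwargs": {"plan": [{"x": 0.0012, "y": 0.0005, "z": -0.005, "rx": 0.001, "ry": -0.002, "rz": -0.002}, {"x": 0, "y": 0, "z": -0.004, "rx": 0, "ry": 0, "rz": 0}]}}

```text
t: 27.62
ee_pos: [429.7, 299.4, 154.1]
tcp_rot: [0.0, 1.0, -0.001, -0.0]
force: [0.7, -0.1, 0.1]
width: 0.27
```

>>> {"fn": "jog_arm", "kwargs": {"plan": [{"x": 0, "y": 0, "z": -0.004, "rx": 0, "ry": 0, "rz": 0}]}}

```text
t: 27.7
ee_pos: [430.1, 299.2, 150.2]
tcp_rot: [0.0, 1.0, -0.001, 0.0]
force: [0.4, 0.2, -1.5]
width: 0.27
```

>>> {"fn": "jog_arm", "kwargs": {"plan": [{"x": 0, "y": 0, "z": -0.004, "rx": 0, "ry": 0, "rz": 0}]}}

```text
t: 27.78
ee_pos: [430.4, 299.1, 146.3]
tcp_rot: [0.0, 1.0, -0.001, 0.001]
force: [0.1, 0.3, -1.3]
width: 0.266
```

>>> {"fn": "jog_arm", "kwargs": {"plan": [{"x": 0, "y": 0, "z": -0.004, "rx": 0, "ry": 0, "rz": 0}]}}

```text
t: 27.87
ee_pos: [430.7, 299.1, 142.3]
tcp_rot: [-0.0, 1.0, -0.001, 0.001]
force: [-0.1, 0.1, -1.4]
width: 0.271
```

>>> {"fn": "jog_arm", "kwargs": {"plan": [{"x": 0, "y": 0, "z": -0.004, "rx": 0, "ry": 0, "rz": 0}]}}

```text
t: 27.95
ee_pos: [430.8, 299.1, 138.2]
tcp_rot: [-0.0, 1.0, -0.001, 0.001]
force: [-0.6, 0.1, -0.7]
width: 0.266
```

```bash
python3 e.py
```

```text
t 27.95 pos [430.8 299.1 138.2] F [-0.6  0.1 -0.7] w 22.7 rotcorr [-0.0006  0.0022  0.0028]
```

Entered; now the same push.

>>> {"fn": "jog_arm", "kwargs": {"plan": [{"x": -0.0005, "y": 0, "z": -0.004, "rx": 0, "ry": 0.001, "rz": 0.003}]}}

```text
t: 28.03
ee_pos: [430.7, 299.6, 134.6]
tcp_rot: [-0.001, 1.0, 0.0, 0.001]
force: [-1.3, 0.3, 9.2]
width: 0.27
```

>>> {"fn": "jog_arm", "kwargs": {"plan": [{"x": -0.001, "y": -0.0005, "z": -0.005, "rx": -0.001, "ry": 0.002, "rz": 0}]}}

```text
t: 28.12
ee_pos: [431.0, 300.5, 131.6]
tcp_rot: [-0.002, 1.0, 0.0, 0.002]
force: [-3.0, 0.1, 23.5]
width: 0.271
```

>>> {"fn": "jog_arm", "kwargs": {"plan": [{"x": -0.0015, "y": -0.0015, "z": -0.007, "rx": -0.004, "ry": 0.004, "rz": 0}]}}

```text
t: 28.2
ee_pos: [431.4, 301.4, 128.7]
tcp_rot: [-0.003, 1.0, 0.001, 0.002]
force: [-6.6, -0.8, 37.0]
width: 0.267
```

>>> {"fn": "jog_arm", "kwargs": {"plan": [{"x": -0.002, "y": -0.002, "z": -0.008, "rx": -0.005, "ry": 0.005, "rz": 0}]}}

```text
t: 28.28
ee_pos: [431.6, 302.5, 126.9]
tcp_rot: [-0.005, 1.0, 0.001, 0.003]
force: [-9.1, -3.1, 58.0]
width: 0.273
```

>>> {"fn": "jog_arm", "kwargs": {"plan": [{"x": -0.002, "y": -0.002, "z": -0.008, "rx": -0.006, "ry": 0.006, "rz": 0}]}}

```text
t: 28.37
ee_pos: [432.3, 303.8, 126.4]
tcp_rot: [-0.006, 1.0, 0.001, 0.004]
force: [-5.9, -2.6, 47.2]
width: 0.269
```

```bash
python3 e.py
```

```text
t 28.37 pos [432.3 303.8 126.4] F [-5.9 -2.6 47.2] w 23.0 rotcorr [-0.0121  0.0071 -0.0023]
```

Home. Draw it up and travel partway, then check the stand.

>>> {"fn": "jog_arm", "kwargs": {"plan": [{"x": -0.001, "y": -0.002, "z": 0.002, "rx": -0.006, "ry": 0.004, "rz": 0}, {"x": -0.001, "y": -0.001, "z": 0.004, "rx": -0.005, "ry": 0.003, "rz": -0.002}, {"x": 0, "y": 0, "z": 0.008, "rx": -0.003, "ry": 0.003, "rz": 0}, {"x": 0, "y": 0, "z": 0.01, "rx": 0, "ry": 0, "rz": 0}]}}

```text
t: 28.7
ee_pos: [430.3, 301.4, 153.6]
tcp_rot: [0.0, 1.0, 0.001, -0.0]
force: [0.7, -0.0, -1.1]
width: 0.268
```

>>> {"fn": "jog_arm", "kwargs": {"plan": [{"x": 0, "y": 0, "z": 0.015, "rx": -0.002, "ry": 0.002, "rz": 0}, {"x": 0, "y": 0, "z": 0.02, "rx": 0, "ry": 0, "rz": 0}, {"x": 0, "y": 0, "z": 0.02, "rx": 0, "ry": 0, "rz": 0}, {"x": 0, "y": 0, "z": 0.025, "rx": 0, "ry": 0, "rz": 0}, {"x": 0, "y": -0.01, "z": 0.02, "rx": 0, "ry": 0, "rz": 0}, {"x": 0, "y": -0.02, "z": 0.012, "rx": 0, "ry": 0, "rz": 0}, {"x": 0, "y": -0.03, "z": 0.002, "rx": 0, "ry": 0, "rz": 0}, {"x": 0, "y": -0.035, "z": 0, "rx": 0, "ry": 0, "rz": 0}, {"x": 0, "y": -0.035, "z": 0, "rx": 0, "ry": 0, "rz": 0}, {"x": 0, "y": -0.035, "z": 0, "rx": 0, "ry": 0, "rz": 0}]}}

```text
t: 29.53
ee_pos: [430.3, 136.3, 267.0]
tcp_rot: [0.003, 1.0, 0.007, -0.003]
force: [0.2, -0.6, -1.9]
width: 0.266
```

```bash
python3 st.py
```

```text
t 29.53 pos [430.3 136.3 267. ] F [ 0.2 -0.6 -1.9] w 22.7 rotcorr [ 0.0065 -0.0061 -0.0137]
top 22 354.4 232.3 [ 451.2 -209.2]
top 21 369.8 233.1 [ 448.4 -254.2]
scene 33 320.5 281.3 [ 408.8 -191. ]
scene 34 337.3 274.4 [ 447.9 -206.8]
scene 36 354.1 286.2 [ 444.7 -252.3]
```

>>> {"fn": "jog_arm", "kwargs": {"plan": [{"x": 0.001, "y": -0.036, "z": 0.002, "rx": 0.006, "ry": -0.006, "rz": -0.012}, {"x": 0.001, "y": -0.036, "z": 0, "rx": 0, "ry": 0, "rz": 0}, {"x": 0.001, "y": -0.036, "z": 0, "rx": 0, "ry": 0, "rz": 0}, {"x": 0.001, "y": -0.036, "z": 0, "rx": 0, "ry": 0, "rz": 0}, {"x": 0.001, "y": -0.036, "z": 0, "rx": 0, "ry": 0, "rz": 0}, {"x": 0.001, "y": -0.036, "z": 0, "rx": 0, "ry": 0, "rz": 0}, {"x": 0.001, "y": -0.036, "z": 0, "rx": 0, "ry": 0, "rz": 0}, {"x": 0.001, "y": -0.036, "z": 0, "rx": 0, "ry": 0, "rz": 0}, {"x": 0.001, "y": -0.03, "z": 0, "rx": 0, "ry": 0, "rz": 0}, {"x": 0, "y": -0.02, "z": -0.005, "rx": 0, "ry": 0, "rz": 0}]}}

```text
t: 30.47
ee_pos: [440.0, -211.7, 259.1]
tcp_rot: [-0.001, 1.0, 0.004, -0.002]
force: [0.7, 0.5, -1.8]
width: 0.269
```

```bash
python3 e.py
```

```text
t 30.47 pos [ 440.  -211.7  259.1] F [ 0.7  0.5 -1.8] w 22.9 rotcorr [-0.0019 -0.0033 -0.0071]
```

>>> {"fn": "jog_arm", "kwargs": {"plan": [{"x": 0.003, "y": -0.017, "z": -0.008, "rx": -0.002, "ry": -0.003, "rz": -0.007}, {"x": 0.0015, "y": -0.013, "z": -0.018, "rx": 0, "ry": 0, "rz": 0}, {"x": 0, "y": -0.006, "z": -0.02, "rx": 0, "ry": 0, "rz": 0}, {"x": 0, "y": -0.001, "z": -0.012, "rx": 0, "ry": 0, "rz": 0}, {"x": -0.0005, "y": 0, "z": -0.006, "rx": 0, "ry": 0, "rz": 0}, {"x": -0.0005, "y": 0, "z": -0.001, "rx": 0, "ry": 0, "rz": 0}]}}

```text
t: 30.97
ee_pos: [445.8, -254.9, 186.8]
tcp_rot: [-0.0, 1.0, -0.004, -0.001]
force: [-0.2, -0.4, -2.2]
width: 0.271
```

```bash
python3 st.py
```

```text
t 30.97 pos [ 445.8 -254.9  186.8] F [-0.2 -0.4 -2.2] w 23.2 rotcorr [-0.0004 -0.0028  0.0072]
top 22 354.4 232.3 [ 451.2 -209.3]
scene 32 320.4 281.2 [ 408.8 -190.7]
scene 32 337.2 274.5 [ 447.7 -206.7]
```

>>> {"fn": "jog_arm", "kwargs": {"plan": [{"x": 0, "y": 0.0015, "z": -0.004, "rx": 0, "ry": -0.003, "rz": 0.007}, {"x": -0.0005, "y": 0, "z": -0.004, "rx": 0, "ry": 0, "rz": 0}]}}

```text
t: 31.23
ee_pos: [447.5, -253.3, 181.8]
tcp_rot: [0.001, 1.0, 0.001, 0.003]
force: [0.0, 0.1, -1.3]
width: 0.274
```

>>> {"fn": "jog_arm", "kwargs": {"plan": [{"x": -0.0005, "y": 0, "z": -0.006, "rx": 0, "ry": 0, "rz": 0}, {"x": -0.0005, "y": 0, "z": -0.006, "rx": 0, "ry": 0, "rz": 0}]}}

```text
t: 31.4
ee_pos: [447.9, -253.2, 170.8]
tcp_rot: [0.002, 1.0, 0.002, 0.005]
force: [1.3, 0.3, -2.2]
width: 0.267
```

>>> {"fn": "jog_arm", "kwargs": {"plan": [{"x": -0.0003, "y": 0, "z": -0.006, "rx": 0, "ry": 0, "rz": 0}, {"x": -0.0003, "y": 0, "z": -0.006, "rx": 0, "ry": 0, "rz": 0}]}}

```text
t: 31.57
ee_pos: [447.6, -253.1, 158.2]
tcp_rot: [0.002, 1.0, 0.002, 0.005]
force: [-0.1, -0.4, -1.3]
width: 0.271
```

```bash
python3 e.py
```

```text
t 31.57 pos [ 447.6 -253.1  158.2] F [-0.1 -0.4 -1.3] w 23.1 rotcorr [ 0.0047  0.0103 -0.0041]
```

>>> {"fn": "jog_arm", "kwargs": {"plan": [{"x": -0.0015, "y": 0, "z": -0.006, "rx": 0.004, "ry": 0.01, "rz": -0.004}, {"x": 0, "y": 0, "z": -0.006, "rx": 0, "ry": 0, "rz": 0}, {"x": 0, "y": 0, "z": -0.006, "rx": 0, "ry": 0, "rz": 0}, {"x": 0, "y": 0, "z": -0.005, "rx": 0, "ry": 0, "rz": 0}]}}

```text
t: 31.9
ee_pos: [445.3, -252.9, 132.2]
tcp_rot: [-0.0, 1.0, -0.0, -0.001]
force: [-0.4, 0.6, -1.7]
width: 0.271
```

>>> {"fn": "jog_arm", "kwargs": {"plan": [{"x": 0, "y": 0, "z": -0.0015, "rx": 0, "ry": 0, "rz": 0}]}}

```text
t: 31.98
ee_pos: [445.0, -252.6, 129.6]
tcp_rot: [-0.0, 1.0, -0.0, -0.001]
force: [0.1, -0.3, -2.1]
width: 0.266
```

>>> {"fn": "jog_arm", "kwargs": {"plan": [{"x": 0, "y": 0, "z": -0.0015, "rx": 0, "ry": 0, "rz": 0}]}}

```text
t: 32.07
ee_pos: [445.2, -253.2, 129.0]
tcp_rot: [0.0, 1.0, -0.0, -0.001]
force: [-4.3, 1.2, 22.9]
width: 0.268
```

>>> {"fn": "jog_arm", "kwargs": {"plan": [{"x": 0, "y": 0, "z": -0.0012, "rx": 0, "ry": 0, "rz": 0}]}}

```text
t: 32.15
ee_pos: [445.2, -253.3, 129.1]
tcp_rot: [0.0, 1.0, -0.0, -0.001]
force: [-3.4, 2.1, 9.0]
width: 0.268
```

```bash
python3 e.py
```

```text
t 32.15 pos [ 445.2 -253.3  129.1] F [-3.4  2.1  9. ] w 22.9 rotcorr [ 0.0008 -0.0016  0.0008]
```

Seated. Release it and travel to the last handset at about (433.2, 8.8).

>>> {"fn": "jog_arm", "kwargs": {"plan": [{"x": -0.0004, "y": 0, "z": 0, "rx": 0, "ry": 0, "rz": 0}, {"x": -0.0004, "y": 0, "z": -0.0004, "rx": 0, "ry": 0, "rz": 0}, {"x": -0.0004, "y": 0, "z": -0.0004, "rx": 0, "ry": 0, "rz": 0}, {"x": -0.0004, "y": 0, "z": -0.0004, "rx": 0, "ry": 0, "rz": 0}, {"x": -0.0004, "y": 0, "z": 0.004, "rx": 0, "ry": 0, "rz": 0}, {"x": 0, "y": 0, "z": 0.008, "rx": 0, "ry": 0, "rz": 0}, {"x": 0, "y": 0, "z": 0.015, "rx": 0, "ry": 0, "rz": 0}, {"x": 0, "y": 0, "z": 0.02, "rx": 0, "ry": 0, "rz": 0}, {"x": 0, "y": 0, "z": 0.02, "rx": 0, "ry": 0, "rz": 0}], "grip": 0.05}}

```text
t: 32.9
ee_pos: [441.0, -252.3, 195.8]
tcp_rot: [-0.001, 1.0, -0.0, -0.003]
force: [-0.1, -0.9, 0.2]
width: 0.587
```

>>> {"fn": "jog_arm", "kwargs": {"plan": [{"x": 0, "y": 0.025, "z": 0.005, "rx": 0, "ry": 0, "rz": 0}, {"x": -0.001, "y": 0.035, "z": 0, "rx": 0, "ry": 0, "rz": 0}, {"x": -0.001, "y": 0.035, "z": 0, "rx": 0, "ry": 0, "rz": 0}, {"x": -0.001, "y": 0.035, "z": 0, "rx": 0, "ry": 0, "rz": 0}, {"x": -0.001, "y": 0.035, "z": 0, "rx": 0, "ry": 0, "rz": 0}, {"x": -0.001, "y": 0.03, "z": -0.01, "rx": 0, "ry": 0, "rz": 0}, {"x": 0, "y": 0.025, "z": -0.01, "rx": 0, "ry": 0, "rz": 0}, {"x": 0, "y": 0.015, "z": -0.01, "rx": 0, "ry": 0, "rz": 0}, {"x": 0, "y": 0.01, "z": -0.005, "rx": 0, "ry": 0, "rz": 0}, {"x": 0, "y": 0.002, "z": -0.001, "rx": 0, "ry": 0, "rz": 0}]}}

```text
t: 33.73
ee_pos: [442.6, 0.8, 178.6]
tcp_rot: [0.003, 1.0, -0.003, 0.009]
force: [1.0, -0.1, -0.9]
width: 0.584
```

```bash
python3 e.py
```

```text
t 33.73 pos [442.6   0.8 178.6] F [ 1.  -0.1 -0.9] w 49.9 rotcorr [0.005  0.0186 0.006 ]
```

>>> {"fn": "jog_arm", "kwargs": {"plan": [{"x": -0.005, "y": 0.007, "z": -0.008, "rx": 0.005, "ry": 0.018, "rz": 0.006}, {"x": -0.004, "y": 0.003, "z": -0.012, "rx": 0, "ry": 0, "rz": 0}, {"x": -0.001, "y": 0, "z": -0.012, "rx": 0, "ry": 0, "rz": 0}, {"x": -0.0007, "y": 0, "z": -0.006, "rx": 0, "ry": 0, "rz": 0}, {"x": -0.0007, "y": 0, "z": -0.001, "rx": 0, "ry": 0, "rz": 0}]}}

```text
t: 34.15
ee_pos: [432.1, 11.1, 140.0]
tcp_rot: [-0.0, 1.0, 0.0, 0.001]
force: [-0.1, -0.8, -0.5]
width: 0.585
```

Run:
```python
from e import *
err()
s=snap('scene');save(s,'s10.png',(200,130,440,350),3)
```

```text
t 34.15 pos [432.1  11.1 140. ] F [-0.1 -0.8 -0.5] w 49.9 rotcorr [-0.0004  0.0014 -0.001 ]
```

View pics/s10.png

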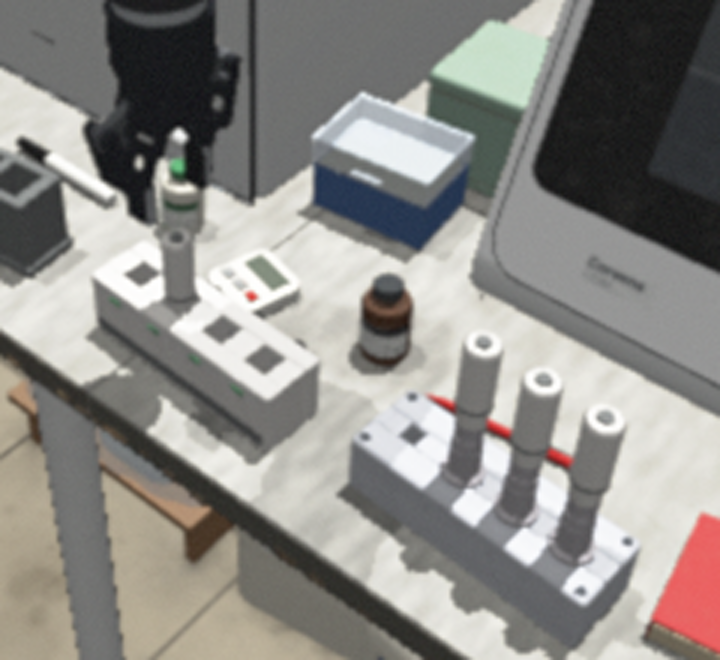

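Three handsets stand upright in the stand, and the last one is in the dock at (178,260) in the crop. I'll descend onto it, moving y by about −2.

>>> {"fn": "jog_arm", "kwargs": {"plan": [{"x": 0, "y": -0.002, "z": -0.01, "rx": 0, "ry": 0.001, "rz": -0.001}, {"x": 0, "y": 0, "z": -0.01, "rx": 0, "ry": 0, "rz": 0}, {"x": 0, "y": 0, "z": -0.01, "rx": 0, "ry": 0, "rz": 0}, {"x": 0, "y": 0, "z": -0.01, "rx": 0, "ry": 0, "rz": 0}, {"x": 0, "y": 0, "z": -0.01, "rx": 0, "ry": 0, "rz": 0}, {"x": 0, "y": 0, "z": -0.006, "rx": 0, "ry": 0, "rz": 0}, {"x": -0.0005, "y": 0, "z": -0.003, "rx": 0, "ry": 0, "rz": 0}, {"x": -0.0005, "y": 0, "z": -0.001, "rx": 0, "ry": 0, "rz": 0}]}}

```text
t: 34.87
ee_pos: [436.3, 5.9, 82.8]
tcp_rot: [-0.0, 1.0, -0.003, 0.004]
force: [-0.6, -0.1, 0.2]
width: 0.587
```

```bash
python3 e.py
```

```text
t 34.87 pos [436.3   5.9  82.8] F [-0.6 -0.1  0.2] w 50.1 rotcorr [-0.0003  0.0085  0.0062]
```

>>> {"fn": "jog_arm", "kwargs": {"plan": [{"x": -0.003, "y": 0.003, "z": -0.004, "rx": 0, "ry": 0.008, "rz": 0.006}, {"x": -0.0006, "y": 0, "z": -0.002, "rx": 0, "ry": 0, "rz": 0}, {"x": -0.0006, "y": 0, "z": -0.001, "rx": 0, "ry": 0, "rz": 0}]}}

```text
t: 35.12
ee_pos: [433.0, 9.0, 76.5]
tcp_rot: [-0.0, 1.0, -0.0, 0.001]
force: [-0.3, -0.5, 0.1]
width: 0.583
```

```bash
python3 e.py
```

```text
t 35.12 pos [433.    9.   76.5] F [-0.3 -0.5  0.1] w 49.8 rotcorr [-0.0005  0.0018  0.0003]
```

>>> {"fn": "jog_arm", "kwargs": {"plan": [{"x": -0.0005, "y": 0, "z": -0.0006, "rx": 0, "ry": 0, "rz": 0}, {"x": -0.0005, "y": 0, "z": -0.0006, "rx": 0, "ry": 0, "rz": 0}, {"x": -0.0005, "y": 0, "z": -0.0005, "rx": 0, "ry": 0, "rz": 0}, {"x": -0.0005, "y": 0, "z": -0.0005, "rx": 0, "ry": 0, "rz": 0}, {"x": -0.0005, "y": 0, "z": -0.0005, "rx": 0, "ry": 0, "rz": 0}, {"x": 0, "y": 0, "z": 0, "rx": 0, "ry": 0, "rz": 0}, {"x": 0, "y": 0, "z": 0, "rx": 0, "ry": 0, "rz": 0}], "grip": 0.015, "squeeze": 120}}

```text
t: 35.7
ee_pos: [433.5, 9.2, 76.1]
tcp_rot: [-0.0, 1.0, 0.0, 0.004]
force: [1.0, -0.2, 0.7]
width: 0.269
```

>>> {"fn": "jog_arm", "kwargs": {"plan": [{"x": 0, "y": 0, "z": 0.004, "rx": 0, "ry": 0, "rz": 0}, {"x": 0, "y": 0, "z": 0.006, "rx": 0, "ry": 0, "rz": 0}, {"x": 0, "y": 0, "z": 0.008, "rx": 0, "ry": 0, "rz": 0}, {"x": 0, "y": 0, "z": 0.01, "rx": 0, "ry": 0, "rz": 0}, {"x": 0, "y": 0, "z": 0.015, "rx": 0, "ry": 0, "rz": 0}, {"x": 0, "y": 0, "z": 0.018, "rx": 0, "ry": 0, "rz": 0}, {"x": 0, "y": 0, "z": 0.02, "rx": 0, "ry": 0, "rz": 0}, {"x": 0, "y": 0, "z": 0.02, "rx": 0, "ry": 0, "rz": 0}, {"x": 0, "y": 0, "z": 0.02, "rx": 0, "ry": 0, "rz": 0}, {"x": 0, "y": 0.01, "z": 0.01, "rx": 0, "ry": 0, "rz": 0}]}}

```text
t: 36.53
ee_pos: [426.9, 18.2, 213.4]
tcp_rot: [0.0, 1.0, -0.001, -0.002]
force: [1.1, -0.4, -1.8]
width: 0.271
```

>>> {"fn": "jog_arm", "kwargs": {"plan": [{"x": 0.001, "y": 0.025, "z": 0.002, "rx": 0, "ry": -0.006, "rz": 0.002}, {"x": 0.001, "y": 0.035, "z": 0, "rx": 0, "ry": 0, "rz": 0}, {"x": 0.001, "y": 0.035, "z": 0, "rx": 0, "ry": 0, "rz": 0}, {"x": 0.001, "y": 0.035, "z": 0, "rx": 0, "ry": 0, "rz": 0}, {"x": 0.001, "y": 0.035, "z": 0, "rx": 0, "ry": 0, "rz": 0}, {"x": 0.001, "y": 0.035, "z": 0, "rx": 0, "ry": 0, "rz": 0}, {"x": 0.001, "y": 0.035, "z": 0, "rx": 0, "ry": 0, "rz": 0}, {"x": 0.001, "y": 0.03, "z": 0, "rx": 0, "ry": 0, "rz": 0}, {"x": 0, "y": 0.02, "z": 0, "rx": 0, "ry": 0, "rz": 0}, {"x": 0, "y": 0.01, "z": 0, "rx": 0, "ry": 0, "rz": 0}]}}

```text
t: 37.37
ee_pos: [428.8, 323.0, 228.1]
tcp_rot: [0.001, 1.0, -0.003, 0.003]
force: [0.2, -0.7, -2.1]
width: 0.267
```

```bash
python3 e.py
```

```text
t 37.37 pos [428.8 323.  228.1] F [ 0.2 -0.7 -2.1] w 22.8 rotcorr [0.0028 0.0064 0.0064]
```

>>> {"fn": "jog_arm", "kwargs": {"plan": [{"x": -0.001, "y": 0.014, "z": -0.01, "rx": 0.003, "ry": 0.006, "rz": 0.006}, {"x": -0.001, "y": 0.0065, "z": -0.015, "rx": 0, "ry": 0, "rz": 0}, {"x": 0, "y": 0.001, "z": -0.018, "rx": 0, "ry": 0, "rz": 0}, {"x": 0, "y": 0, "z": -0.012, "rx": 0, "ry": 0, "rz": 0}, {"x": -0.0003, "y": 0, "z": -0.006, "rx": 0, "ry": 0, "rz": 0}, {"x": -0.0005, "y": 0, "z": -0.001, "rx": 0, "ry": 0, "rz": 0}]}}

```text
t: 37.87
ee_pos: [423.8, 345.5, 163.3]
tcp_rot: [0.001, 1.0, 0.001, -0.002]
force: [-0.0, -0.0, -0.8]
width: 0.271
```

```bash
python3 e.py
```

```text
t 37.87 pos [423.8 345.5 163.3] F [-0.  -0.  -0.8] w 23.1 rotcorr [ 0.0014 -0.003  -0.0021]
```

>>> {"fn": "jog_arm", "kwargs": {"plan": [{"x": 0.0018, "y": 0.0008, "z": -0.005, "rx": 0.001, "ry": -0.003, "rz": -0.002}, {"x": 0, "y": 0, "z": -0.004, "rx": 0, "ry": 0, "rz": 0}]}}

```text
t: 38.03
ee_pos: [425.7, 345.2, 154.3]
tcp_rot: [0.0, 1.0, -0.001, -0.0]
force: [0.8, -0.0, -1.3]
width: 0.267
```

>>> {"fn": "jog_arm", "kwargs": {"plan": [{"x": 0, "y": 0, "z": -0.004, "rx": 0, "ry": 0, "rz": 0}]}}

```text
t: 38.12
ee_pos: [426.1, 345.1, 150.5]
tcp_rot: [0.0, 1.0, -0.001, 0.0]
force: [0.6, -0.7, -1.5]
width: 0.271
```

>>> {"fn": "jog_arm", "kwargs": {"plan": [{"x": 0, "y": 0, "z": -0.004, "rx": 0, "ry": 0, "rz": 0}]}}

```text
t: 38.2
ee_pos: [426.5, 345.0, 146.6]
tcp_rot: [-0.0, 1.0, -0.001, 0.001]
force: [0.0, -0.1, -0.7]
width: 0.266
```

>>> {"fn": "jog_arm", "kwargs": {"plan": [{"x": 0, "y": 0, "z": -0.004, "rx": 0, "ry": 0, "rz": 0}]}}

```text
t: 38.28
ee_pos: [426.7, 345.1, 142.6]
tcp_rot: [-0.0, 1.0, -0.001, 0.001]
force: [-0.9, 0.5, -1.0]
width: 0.265
```

>>> {"fn": "jog_arm", "kwargs": {"plan": [{"x": 0, "y": 0, "z": -0.004, "rx": 0, "ry": 0, "rz": 0}]}}

```text
t: 38.37
ee_pos: [426.7, 345.2, 138.6]
tcp_rot: [-0.001, 1.0, -0.001, 0.001]
force: [-1.7, 0.5, 0.9]
width: 0.269
```

```bash
python3 e.py
```

```text
t 38.37 pos [426.7 345.2 138.6] F [-1.7  0.5  0.9] w 23.0 rotcorr [-0.0014  0.0014  0.0029]
```

>>> {"fn": "jog_arm", "kwargs": {"plan": [{"x": -0.0008, "y": 0, "z": -0.004, "rx": -0.001, "ry": 0.001, "rz": 0.003}]}}

```text
t: 38.45
ee_pos: [426.4, 345.8, 135.1]
tcp_rot: [-0.001, 1.0, 0.0, 0.001]
force: [-1.6, 0.3, 9.5]
width: 0.266
```

>>> {"fn": "jog_arm", "kwargs": {"plan": [{"x": -0.001, "y": -0.0005, "z": -0.005, "rx": -0.001, "ry": 0.002, "rz": 0}]}}

```text
t: 38.53
ee_pos: [426.7, 347.0, 132.4]
tcp_rot: [-0.002, 1.0, 0.0, 0.001]
force: [-2.8, -0.3, 23.4]
width: 0.267
```

>>> {"fn": "jog_arm", "kwargs": {"plan": [{"x": -0.0015, "y": -0.0015, "z": -0.007, "rx": -0.004, "ry": 0.004, "rz": 0}]}}

```text
t: 38.62
ee_pos: [427.0, 348.0, 129.7]
tcp_rot: [-0.004, 1.0, 0.0, 0.002]
force: [-5.5, -0.5, 33.8]
width: 0.269
```

>>> {"fn": "jog_arm", "kwargs": {"plan": [{"x": -0.002, "y": -0.002, "z": -0.008, "rx": -0.005, "ry": 0.005, "rz": 0}]}}

```text
t: 38.7
ee_pos: [427.2, 349.4, 127.9]
tcp_rot: [-0.006, 1.0, 0.001, 0.002]
force: [-6.5, -1.7, 39.6]
width: 0.269
```

>>> {"fn": "jog_arm", "kwargs": {"plan": [{"x": -0.002, "y": -0.002, "z": -0.008, "rx": -0.006, "ry": 0.006, "rz": 0}]}}

```text
t: 38.78
ee_pos: [427.1, 350.7, 127.2]
tcp_rot: [-0.007, 1.0, 0.001, 0.003]
force: [-9.4, -3.7, 48.6]
width: 0.265
```

```bash
python3 e.py
```

```text
t 38.78 pos [427.1 350.7 127.2] F [-9.4 -3.7 48.6] w 22.6 rotcorr [-0.014  0.005 -0.002]
```

>>> {"fn": "jog_arm", "kwargs": {"plan": [{"x": -0.002, "y": -0.003, "z": -0.009, "rx": -0.01, "ry": 0.005, "rz": 0}]}}

```text
t: 38.87
ee_pos: [428.3, 350.7, 126.5]
tcp_rot: [-0.006, 1.0, 0.001, 0.005]
force: [-9.1, -9.5, 56.0]
width: 0.271
```

>>> {"fn": "jog_arm", "kwargs": {"plan": [{"x": -0.001, "y": -0.002, "z": 0.002, "rx": -0.006, "ry": 0.004, "rz": 0}, {"x": -0.001, "y": -0.001, "z": 0.004, "rx": -0.005, "ry": 0.003, "rz": -0.002}, {"x": 0, "y": 0, "z": 0.008, "rx": -0.003, "ry": 0.003, "rz": 0}, {"x": 0, "y": 0, "z": 0.01, "rx": 0, "ry": 0, "rz": 0}]}}

```text
t: 39.2
ee_pos: [426.4, 348.1, 154.5]
tcp_rot: [-0.0, 1.0, 0.001, 0.001]
force: [-0.1, 0.3, -1.3]
width: 0.265
```

>>> {"fn": "jog_arm", "kwargs": {"plan": [{"x": 0, "y": 0, "z": 0.015, "rx": -0.002, "ry": 0.002, "rz": 0}, {"x": 0, "y": 0, "z": 0.02, "rx": 0, "ry": 0, "rz": 0}, {"x": 0, "y": 0, "z": 0.02, "rx": 0, "ry": 0, "rz": 0}, {"x": 0, "y": 0, "z": 0.025, "rx": 0, "ry": 0, "rz": 0}, {"x": 0, "y": -0.01, "z": 0.02, "rx": 0, "ry": 0, "rz": 0}, {"x": 0, "y": -0.02, "z": 0.012, "rx": 0, "ry": 0, "rz": 0}, {"x": 0, "y": -0.03, "z": 0.002, "rx": 0, "ry": 0, "rz": 0}, {"x": 0, "y": -0.035, "z": 0, "rx": 0, "ry": 0, "rz": 0}, {"x": 0, "y": -0.035, "z": 0, "rx": 0, "ry": 0, "rz": 0}, {"x": 0, "y": -0.035, "z": 0, "rx": 0, "ry": 0, "rz": 0}]}}

```text
t: 40.03
ee_pos: [427.1, 183.7, 270.5]
tcp_rot: [0.002, 1.0, 0.006, -0.0]
force: [0.8, -0.5, -1.3]
width: 0.274
```

```bash
python3 st.py
```

```text
t 40.03 pos [427.1 183.7 270.5] F [ 0.8 -0.5 -1.3] w 23.4 rotcorr [ 0.0048 -0.0006 -0.0127]
top 22 354.4 232.3 [ 451.2 -209.2]
scene 33 320.5 281.3 [ 408.8 -191. ]
scene 34 337.3 274.4 [ 447.9 -206.8]
```

>>> {"fn": "jog_arm", "kwargs": {"plan": [{"x": 0.002, "y": -0.036, "z": 0, "rx": 0.005, "ry": 0, "rz": -0.012}, {"x": 0.002, "y": -0.036, "z": 0, "rx": 0, "ry": 0, "rz": 0}, {"x": 0.002, "y": -0.036, "z": 0, "rx": 0, "ry": 0, "rz": 0}, {"x": 0.001, "y": -0.036, "z": 0, "rx": 0, "ry": 0, "rz": 0}, {"x": 0.001, "y": -0.036, "z": 0, "rx": 0, "ry": 0, "rz": 0}, {"x": 0.001, "y": -0.036, "z": 0, "rx": 0, "ry": 0, "rz": 0}, {"x": 0.001, "y": -0.036, "z": 0, "rx": 0, "ry": 0, "rz": 0}, {"x": 0.001, "y": -0.036, "z": 0, "rx": 0, "ry": 0, "rz": 0}, {"x": 0.001, "y": -0.03, "z": 0, "rx": 0, "ry": 0, "rz": 0}, {"x": 0, "y": -0.02, "z": -0.005, "rx": 0, "ry": 0, "rz": 0}]}}

```text
t: 40.97
ee_pos: [440.6, -164.6, 263.7]
tcp_rot: [-0.001, 1.0, 0.003, -0.0]
force: [0.6, 0.5, -0.6]
width: 0.266
```

```bash
python3 st.py
```

```text
t 40.97 pos [ 440.6 -164.6  263.7] F [ 0.6  0.5 -0.6] w 22.7 rotcorr [-0.0019 -0.0009 -0.006 ]
top 38 346.5 229.1 [ 460.9 -186.6]
scene 35 320.4 281.1 [ 409.1 -190.5]
scene 40 337.3 274.6 [ 447.3 -207. ]
```

>>> {"fn": "jog_arm", "kwargs": {"plan": [{"x": 0.005, "y": -0.017, "z": -0.01, "rx": -0.002, "ry": -0.001, "rz": -0.006}, {"x": 0.0025, "y": -0.013, "z": -0.018, "rx": 0, "ry": 0, "rz": 0}, {"x": 0, "y": -0.006, "z": -0.02, "rx": 0, "ry": 0, "rz": 0}, {"x": 0, "y": -0.001, "z": -0.012, "rx": 0, "ry": 0, "rz": 0}, {"x": -0.0005, "y": 0, "z": -0.006, "rx": 0, "ry": 0, "rz": 0}, {"x": -0.0005, "y": 0, "z": -0.001, "rx": 0, "ry": 0, "rz": 0}]}}

```text
t: 41.57
ee_pos: [449.4, -198.8, 192.0]
tcp_rot: [-0.002, 1.0, -0.0, -0.001]
force: [-0.3, -0.1, -1.7]
width: 0.268
```

```bash
python3 e.py
```

```text
t 41.57 pos [ 449.4 -198.8  192. ] F [-0.3 -0.1 -1.7] w 22.9 rotcorr [-0.0049 -0.0024  0.0008]
```

>>> {"fn": "jog_arm", "kwargs": {"plan": [{"x": -0.0003, "y": -0.007, "z": -0.003, "rx": -0.005, "ry": -0.002, "rz": 0.001}, {"x": -0.0005, "y": -0.0015, "z": -0.003, "rx": 0, "ry": 0, "rz": 0}, {"x": -0.0006, "y": 0, "z": -0.0007, "rx": 0, "ry": 0, "rz": 0}]}}

```text
t: 41.82
ee_pos: [448.8, -206.1, 185.6]
tcp_rot: [0.0, 1.0, 0.002, 0.0]
force: [-0.0, -0.2, -1.9]
width: 0.271
```

```bash
python3 e.py
```

```text
t 41.82 pos [ 448.8 -206.1  185.6] F [-0.  -0.2 -1.9] w 23.1 rotcorr [ 0.0002  0.0002 -0.0036]
```

>>> {"fn": "jog_arm", "kwargs": {"plan": [{"x": 0, "y": -0.0017, "z": -0.004, "rx": 0, "ry": 0, "rz": -0.003}, {"x": -0.0004, "y": 0, "z": -0.005, "rx": 0, "ry": 0, "rz": 0}]}}

```text
t: 41.98
ee_pos: [449.8, -208.2, 178.0]
tcp_rot: [0.001, 1.0, 0.0, 0.002]
force: [0.7, 0.2, -2.5]
width: 0.271
```

>>> {"fn": "jog_arm", "kwargs": {"plan": [{"x": -0.0004, "y": 0, "z": -0.006, "rx": 0, "ry": 0, "rz": 0}, {"x": -0.0004, "y": 0, "z": -0.006, "rx": 0, "ry": 0, "rz": 0}]}}

```text
t: 42.15
ee_pos: [449.6, -208.5, 166.0]
tcp_rot: [0.001, 1.0, 0.0, 0.003]
force: [-0.5, -0.2, -1.5]
width: 0.267
```

>>> {"fn": "jog_arm", "kwargs": {"plan": [{"x": -0.0003, "y": 0, "z": -0.006, "rx": 0, "ry": 0, "rz": 0}, {"x": -0.0003, "y": 0, "z": -0.006, "rx": 0, "ry": 0, "rz": 0}]}}

```text
t: 42.32
ee_pos: [448.9, -208.5, 152.8]
tcp_rot: [0.001, 1.0, 0.0, 0.003]
force: [-0.0, -0.1, -1.4]
width: 0.272
```

```bash
python3 e.py
```

```text
t 42.32 pos [ 448.9 -208.5  152.8] F [-0.  -0.1 -1.4] w 23.2 rotcorr [ 0.0026  0.0063 -0.0004]
```

>>> {"fn": "jog_arm", "kwargs": {"plan": [{"x": 0, "y": 0.0005, "z": -0.006, "rx": 0.002, "ry": 0.006, "rz": 0}, {"x": 0, "y": 0, "z": -0.006, "rx": 0, "ry": 0, "rz": 0}, {"x": 0, "y": 0, "z": -0.006, "rx": 0, "ry": 0, "rz": 0}, {"x": 0, "y": 0, "z": -0.001, "rx": 0, "ry": 0, "rz": 0}]}}

```text
t: 42.65
ee_pos: [447.8, -207.4, 130.0]
tcp_rot: [-0.0, 1.0, 0.0, -0.001]
force: [-0.2, 0.7, -0.4]
width: 0.262
```

>>> {"fn": "jog_arm", "kwargs": {"plan": [{"x": 0, "y": 0, "z": -0.0015, "rx": 0, "ry": 0, "rz": 0}]}}

```text
t: 42.73
ee_pos: [448.2, -207.8, 129.2]
tcp_rot: [0.0, 1.0, 0.0, -0.001]
force: [-4.6, 0.6, 23.3]
width: 0.271
```

>>> {"fn": "jog_arm", "kwargs": {"plan": [{"x": 0, "y": 0, "z": -0.0015, "rx": 0, "ry": 0, "rz": 0}]}}

```text
t: 42.82
ee_pos: [448.2, -208.0, 129.3]
tcp_rot: [0.0, 1.0, 0.0, -0.001]
force: [-4.3, 2.2, 15.6]
width: 0.268
```

>>> {"fn": "jog_arm", "kwargs": {"plan": [{"x": 0, "y": 0, "z": -0.0012, "rx": 0, "ry": 0, "rz": 0}]}}

```text
t: 42.9
ee_pos: [448.1, -207.9, 129.4]
tcp_rot: [0.0, 1.0, 0.0, -0.001]
force: [-2.1, 1.3, 4.2]
width: 0.273
```

```bash
python3 e.py
```

```text
t 42.9 pos [ 448.1 -207.9  129.4] F [-2.1  1.3  4.2] w 23.3 rotcorr [ 0.0008 -0.001  -0.0003]
```

Seated. Release, retreat up and away, then do a final look.

>>> {"fn": "jog_arm", "kwargs": {"plan": [{"x": -0.0004, "y": 0, "z": 0, "rx": 0, "ry": 0, "rz": 0}, {"x": -0.0004, "y": 0, "z": -0.0004, "rx": 0, "ry": 0, "rz": 0}, {"x": -0.0004, "y": 0, "z": -0.0004, "rx": 0, "ry": 0, "rz": 0}, {"x": -0.0004, "y": 0, "z": -0.0004, "rx": 0, "ry": 0, "rz": 0}, {"x": -0.0004, "y": 0, "z": 0.004, "rx": 0, "ry": 0, "rz": 0}, {"x": 0, "y": 0, "z": 0.008, "rx": 0, "ry": 0, "rz": 0}, {"x": 0, "y": 0, "z": 0.015, "rx": 0, "ry": 0, "rz": 0}, {"x": 0, "y": 0, "z": 0.02, "rx": 0, "ry": 0, "rz": 0}, {"x": 0, "y": 0, "z": 0.02, "rx": 0, "ry": 0, "rz": 0}], "grip": 0.05}}

```text
t: 43.65
ee_pos: [443.9, -207.0, 196.1]
tcp_rot: [-0.001, 1.0, 0.0, -0.003]
force: [0.3, -0.0, 0.3]
width: 0.589
```

>>> {"fn": "jog_arm", "kwargs": {"plan": [{"x": 0, "y": 0.01, "z": 0.02, "rx": 0, "ry": 0, "rz": 0}, {"x": 0, "y": 0.025, "z": 0.01, "rx": 0, "ry": 0, "rz": 0}, {"x": 0, "y": 0.035, "z": 0, "rx": 0, "ry": 0, "rz": 0}, {"x": 0, "y": 0.035, "z": 0, "rx": 0, "ry": 0, "rz": 0}, {"x": 0, "y": 0.035, "z": 0, "rx": 0, "ry": 0, "rz": 0}, {"x": 0, "y": 0.035, "z": 0, "rx": 0, "ry": 0, "rz": 0}, {"x": 0, "y": 0.03, "z": 0, "rx": 0, "ry": 0, "rz": 0}, {"x": 0, "y": 0.02, "z": 0, "rx": 0, "ry": 0, "rz": 0}, {"x": 0, "y": 0.01, "z": 0, "rx": 0, "ry": 0, "rz": 0}, {"x": 0, "y": 0, "z": 0, "rx": 0, "ry": 0, "rz": 0}]}}

```text
t: 44.48
ee_pos: [449.0, 35.0, 241.3]
tcp_rot: [0.001, 1.0, -0.003, 0.008]
force: [0.4, 0.7, -0.4]
width: 0.587
```

Run:
```python
from e import *
err()
s=snap('scene');save(s,'s11.png',(310,190,440,350),3.7)
for n in('top','scene'):
    s=snap(n);w=cloud(s)
    m=(abs(w[...,0]-445)<45)&(w[...,1]>-400)&(w[...,1]<-160)&(w[...,2]>175)&(w[...,2]<200)
    k,l,st,c=cv2.connectedComponentsWithStats(m.astype(np.uint8))
    for i in range(1,k):
        if st[i,4]>8: print(n,w[l==i].mean(0).round(1))
```

```text
t 44.48 pos [449.   35.  241.3] F [ 0.4  0.7 -0.4] w 50.1 rotcorr [0.0026 0.0153 0.0053]
top [ 447.5 -208.5  181.6]
top [ 444.2 -253.1  181.4]
top [ 441.5 -298.8  181.9]
top [ 439.6 -342.3  181.7]
scene [ 442.8 -209.4  181. ]
scene [ 440.3 -254.1  180.8]
scene [ 437.  -299.6  180.8]
scene [ 434.9 -343.3  180.8]
```

View pics/s11.png

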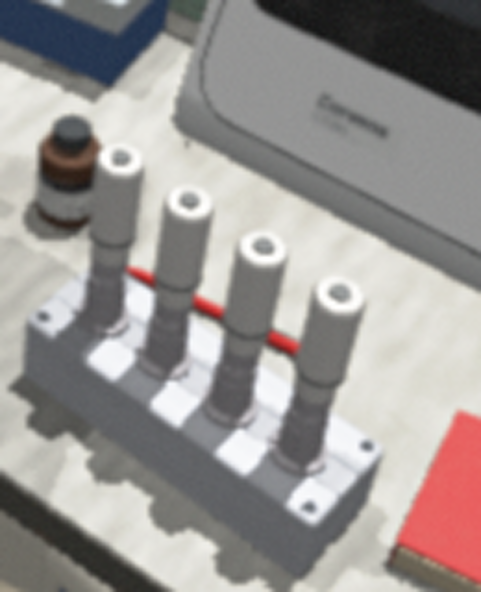

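All four stand upright with their tops at z ≈ 181.7, against 182 expected when fully home. I'll let the arm settle, then hand in.

>>> {"fn": "jog_arm", "kwargs": {"plan": [{"x": 0, "y": 0, "z": 0.005, "rx": 0, "ry": 0, "rz": 0}, {"x": 0, "y": 0, "z": 0, "rx": 0, "ry": 0, "rz": 0}, {"x": 0, "y": 0, "z": 0, "rx": 0, "ry": 0, "rz": 0}]}}

```text
t: 44.88
ee_pos: [449.1, 29.9, 246.7]
tcp_rot: [0.002, 1.0, -0.006, 0.007]
force: [0.2, -0.1, 0.5]
width: 0.59
```

```bash
python3 -c "
from e import *
err(); print(finish_job())"
```

```text
t 44.88 pos [449.1  29.9 246.7] F [ 0.2 -0.1  0.5] w 50.3 rotcorr [0.0048 0.0146 0.0129]
the job is handed in; nothing more can be done
None
```

All four handsets were in the dock. I pulled each one straight up and pressed it into its own nozzle until it stopped hard. The peak push was 56–69 N on the wrist, against the 120 N limit. Each now stands upright in its own hole of the stand, and the job was handed in at about 45 s.

- **Final check:** the last picture shows all four upright with their flanges on the stand. The top camera puts the handset tops at z = 181.4–181.9 mm, where 182 mm means fully home. The gripper was open and well clear.
- **Disagreements:** the two cameras differ by about 4–5 mm in x on the placed handsets, beyond the stated 2 mm calibration. The stem fits and the z heights were consistent.
- **Grip and seating:** the handsets slipped about 1–2 mm in the grip during the pushes, so I judged seating by the hard stop and the final heights.
- **Stand and bench:** the stand's hole positions did not change before any placing, so I saw no knock. I judged the other bench items only by eye in the pictures. They looked unmoved where visible.

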